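Set the hold-down stop of a microscope stage with a setting gauge

TASK

Take the red driver from its stand, seat its blade fully in the slot of the brass stop screw, and turn the screw until the stop's orange foot just drags on the setting gauge lying beneath it: a light resistance, about 5 N to slide the gauge. Prove the setting by sliding the gauge a little way along its channel under the foot, and never screw the foot down hard on it. Finish with the gauge still lying flat under the foot with that light drag, the driver left standing in the screw, and the things around undisturbed.

Things in the scene. Friction and masses are not known exactly. Their poses are not given: they have to be found in the camera images.
- stage: Black stage insert, fixed to the bench, 205 x 92 mm, 14 mm thick. Origin: on the bench under the stop's vertical axis, z up. A channel 26 mm wide between two rails (top at 22 mm) runs along its x axis. The plate reaches from x = -110 to +95 mm; an end bar closes the channel at x = +87 mm.
- bridge: Grey bridge over the channel, 46 (x) by 86 mm (y), beam from 62 to 78 mm above the bench; frame as the stage's. It carries the stop: brass screw head on top, sprung orange foot (16 mm across) below. The foot starts an unknown 1.5 to 5 mm clear of the gauge; from touching on it presses 5 N more per mm of lowering. 2 to 7 N is the light drag wanted; 15 N is far too hard.
- screw_slot (a point): Centre of the slot's mouth in the square brass screw head (38 x 38 mm, top face 94 mm above the bench). The slot runs along this point's x axis: 24.5 mm long, 7.5 mm wide, 11 mm deep, chamfered mouth. The head turns in place, it neither rises nor sinks; only the foot travels.
- stop_screw (a joint): Turn of the brass screw head in rad, 0 at the start, range -0.5 to 4.0. It grows clockwise seen from above, which lowers the foot 2.5 mm per rad (12.5 N per rad once it touches). Stiff (0.06 N m of friction), it stays where it is left. The blade has about 0.12 rad of play in the slot either way.
- gauge: Setting gauge, about 150 g: aluminium bar 150 x 24 x 14 mm lying in the channel under the foot, x axis along the stage's x. Origin: centre of its underside. It slides along the channel; friction about 0.6 (0.45 to 0.75) on both faces: with the foot clear about 1 N slides it; pressed with P newtons it takes about 1 N + 1.2 P (5 to 6 N at P = 4 N).
- gauge_tab (a point): Centre of the blue upright tab on the gauge's -x end, for pushing or gripping: 10 mm thick along x, 20 mm wide along y, from 28 to 58 mm above the bench (this point is 43 mm above the bench).
- stand: White driver stand, fixed to the bench, 60 x 60 x 24 mm, with a slot along its x axis, in which the driver stands. Origin: centre of its underside.
- driver: Driver, 90 g. Origin: centre of the blade's end, z up. Going up: blade 20 mm wide (x), 5 mm thick (y), 9 mm long; round collar 34 mm across from 9 to 13 mm, which rests on the stand or on the screw head when the blade is fully in; shank to 33 mm; red handle 38 mm (x) by 16 mm (y) from 33 to 79 mm. Seated in the screw it stands by itself, origin 85 mm above the bench.
- driver_grip (a point): Middle of the driver's red handle, 58 mm above the blade's end; grip it across its 16 mm thickness (y axis). Axes as the driver's.
- dish: Bystander: small glass culture dish, 60 mm across, 15 mm high. Origin: centre of its underside.
- reagent: Bystander: small bottle, 44 mm across, 85 mm high. Origin: centre of its underside.
- slide_box: Bystander: green slide box, 85 x 60 x 28 mm. Origin: centre of its underside.
Not all that is in view belongs to the job. There is more than one size of the driver; the one meant has the size given above.

How it is judged (in metres and radians):
On the way, in this order (a step that is already met when the one before it is completed fails the run):
1. the driver's blade is seated in the screw's slot (distance between driver and screw_slot below 0.0125 m and z of driver in the frame of screw_slot below -0.0065 m), for 0.2 s.
2. with the driver in the slot the screw is turned until the foot presses on the gauge with 2 to 7 N (z of driver in the frame of screw_slot below -0.0055 m and distance between driver and screw_slot below 0.0125 m and value of joint stop_screw above 0.3 rad and contact force between gauge and bridge between 2 and 7 N), for 0.2 s.
3. the gauge is slid along its channel under the foot with that drag (linear speed of gauge above 0.003 m/s and contact force between gauge and bridge between 1.7 and 8.5 N), for 0.06 s.
At the end, for the whole second after the job is handed in: The gauge lies flat (within 0.05 rad) and at rest under the foot, which presses on it with 2 to 7.5 N; the driver stands upright by itself (within 0.12 rad) with its blade at least 6.5 mm deep in the screw's slot; dish, bottle and slide box are within 15 mm of where they began (all of step 1 and contact force between gauge and bridge between 2 and 7.5 N and angle between gauge's own z axis and vertical below 0.05 rad and linear speed of gauge below 0.01 m/s and angle between driver's own z axis and vertical below 0.12 rad and linear speed of driver below 0.02 m/s and distance of each of dish, reagent, slide_box from where it was at the start of the episode below 0.015 m); the robot touches nothing.
It fails at once if the foot is screwed down hard on the gauge (15 N or more) (contact force between gauge and bridge above 15 N).
It fails at once if a bystander is pushed 15 mm or more (distance of any of dish, reagent, slide_box from where it was at the start of the episode above 0.015 m).
It also fails if it takes over 72 s, if anything falls off the work surface, if the arm or the gripper's body presses on something with over 40 N, if the wrist force passes 120 N, or if a joint passes its speed limit or range.

ROBOT

A 6-joint arm with a two-finger parallel gripper is mounted at the origin on the work surface. World frame = base frame: x ahead of the robot, y to its left, z up, the work surface at z = 0. Lengths are in mm, angles in rad, forces in N, time in s.
With the tool pointing down it reaches from about 400 to 925 mm from the base axis. Payload 12.5 kg.
Tool frame: the origin (TCP) lies at the very end of the fingers, on their centre line; the grasp point (between the pads) lies 19 mm behind it (env.grasp_offset is the distance from the TCP to the grasp point, in mm); z points along the fingers, y is the direction in which the jaws open and shut (so a half turn about z gives the same grasp; the last joint's range is limited). The gripper opens to 95 mm and grips with 3 to 60 N. Pads are 20 mm wide; open, the fingers measure 119 mm over their backs; the gripper's body (75 mm by 180 mm) begins 59 mm behind the grasp point.
Start: joints at [1.016, 0.491, 1.559, -0, 1.092, -0.106], TCP at [271.166, 563.133, 191.061] pointing down, gripper open.
Joint ranges: [-3.1, 3.1], [-0.84, 2.19], [0.05, 2.79], [-1.13, 4.28], [0.06, 2.93], [-2.69, 2.69]. Speed limits (rad/s): [2.22, 2.22, 2.79, 3.14, 3.14, 3.14].

INTERFACE

Orientations are given as [roll, pitch, yaw] about the fixed x, y, z axes, in that order (R = Rz(yaw) Ry(pitch) Rx(roll)).
In Python, from cell import env gives the robot as it stands. The module is installed in compiled form; this text tells all that it offers.
- The arm moves only by the shell command python3 -m pendant 'ROWS'. ROWS is JSON, one flat list of numbers, 5 for each row, row after row: the shift along the tool's x, y, z as a fraction of full scale, then the turn about the tool's z as a fraction of full scale, then the gripper's target within -1 to 1 (shut at 1, half-way at 0, fully open at -1). In form: [x, y, z, turn, grip, x, y, z, turn, grip, ...]. A call has 1 to 10 rows; each row shifts and turns the commanded pose from where the row before left it, along the tool's axes as they then stand; what a row does not reach is not made up. Full scale, the value 1, is 0.4 m for a shift and 180 degrees for a turn. A row lasts 1/8 s, in which the tool goes at most 62.5 mm and 10.7 degrees, less where a joint would pass 70% of its speed; a pose out of reach is approached as far as the arm can. A call with a number of a shift or a turn outside -1 to 1 is refused whole. A call with a gripper value outside its range is refused whole. The fingers move at their own pace and stop on an object; the grip force is fixed at half the most. Time passes only in rows, so rows that do not move let the fingers close. It gives the time, the measured TCP pose, the force and the opening at its end, in the units of the state.
- env.state(): the state, without advancing time (a new reading comes with each control period).
- env.read_camera(name): name is "side" or "top" or "wrist"; returns the picture (420x560x3 uint8, red, green, blue); there is no depth.
- env.camera_model(name): a dict with "fx", "fy", "cx", "cy" (pixels), "view" (4x4, takes a point from world to camera coordinates); the wrist camera has in their place "tool_from_camera" (4x4, takes a point from camera to tool coordinates, whose origin is the TCP and whose axes are the flange's). Camera axes: x right, y down, z forward; pixel columns grow to the right and rows downward; lengths in mm; the calibration is good to about 2 mm. A picture is of the moment at which its call begins: read the wrist's pose just before it. camera_model takes no time and is no camera call.
- env.job_done(): hands the job in, once; it reports no verdict.
Trained networks look in the newest picture that a camera, given by its name, has taken for a name from the list of things; names that differ only in an ending like _2 or _b are one class to them, and where a whole thing is asked for, a point or a joint stands for the part that bears it (a point fixed in the world has none). Each returns a list of dicts, best first, with "confidence" (0 to 1); they miss things now and then, are a little off and sometimes report something else, mostly with a low value. They report only what shows in the picture. A call takes as long as a camera call. They do not tell look-alikes from the thing itself.
- env.masks_of(thing, camera): "region" (420x560 bool, what is visible of it).
- env.landmark_of(thing, camera): "xyz" ([x, y, z] in mm, in world coordinates, good to about 4 mm: a listed point, or the origin of a listed thing).
The state is a dict: "t": time; "joints": joint angles; "qvel": joint speeds; "tau": joint torques, N m; "eef_pos": TCP position; "tcp_rot": TCP orientation; "ft_force": force on the tool from outside, world axes, zero at the start; "moment": the same for the moment, N m; "opening": opening from 0.0 (shut) to 1.0 (fully open).
Only numpy, scipy, OpenCV 4.12 (cv2) and the standard library are available. Lean on these libraries where they do the work, as an engineer would, in place of code of your own. Each camera call takes 0.05 s, during which the arm holds its last target.

## Working session

There is one attempt and no reset: what is moved stays moved. The work goes in short steps, Python scripts to look and compute and a shell command to move; the robot and the scene stay as the last step left them, time stands still between calls to the robot, and variables do not carry over. Pictures are saved under pics/ and viewed, and the job is handed in when it is done.

```bash
mkdir -p pics
python3 - <<'E'
from cell import env
import cv2
print(env.state())
for c in ["side","top","wrist"]:
    cv2.imwrite(f"pics/{c}0.png",env.read_camera(c)[:,:,::-1])
    m=env.camera_model(c);print(c,m)
E
```

```text
{'t': 0.0, 'joints': array([ 1.01636082e+00,  4.91547909e-01,  1.55946532e+00, -1.78424064e-05,
        1.09169667e+00, -1.05595810e-01]), 'qvel': array([-0.00024876, -0.00065539, -0.001681  ,  0.00022874, -0.00219475,
       -0.00101836]), 'tau': array([-3.89075558e-04, -6.12653446e+01, -2.58172649e+01,  6.91817561e-02,
        4.83672868e-02, -1.88131025e-04]), 'eef_pos': array([271.03453579, 562.86581108, 190.46353616]), 'tcp_rot': array([-3.14047996e+00, -1.02021191e-04,  2.69276114e+00]), 'ft_force': array([-1.55160202,  0.31527151, -0.82894413]), 'moment': array([ 0.01105858,  0.00681124, -0.02053725]), 'opening': 0.9975085756896802}
side {'fx': 457.325970037615, 'fy': 457.325970037615, 'cx': 279.05923099444453, 'cy': 207.7933936772842, 'view': array([[ 7.87204978e-01, -6.16674339e-01,  4.59162452e-03,
        -3.83632643e+02],
       [-4.58516571e-01, -5.90258002e-01, -6.64347834e-01,
         3.13373281e+02],
       [ 4.12396505e-01,  5.20872586e-01, -7.47409441e-01,
         9.44490277e+02],
       [ 0.00000000e+00,  0.00000000e+00,  0.00000000e+00,
         1.00000000e+00]]
[... 227 characters left out ...]
4.14175648e-04, -9.94403345e-02,
         5.11055937e+02],
       [ 9.94406239e-02, -7.49375708e-04, -9.95043216e-01,
         1.20694987e+03],
       [ 0.00000000e+00,  0.00000000e+00,  0.00000000e+00,
         1.00000000e+00]])}
wrist {'fx': 299.11172382251766, 'fy': 299.11172382251766, 'cx': 278.9367052164315, 'cy': 207.441955351932, 'tool_from_camera': array([[ 2.84471496e-04, -9.59789284e-01, -2.80721303e-01,
         7.88587463e+01],
       [ 9.99999959e-01,  2.78007022e-04,  6.28499658e-05,
        -3.30204175e-01],
       [ 1.77197698e-05, -2.80721310e-01,  9.59789324e-01,
        -1.93473350e+02],
       [ 0.00000000e+00,  0.00000000e+00,  0.00000000e+00,
         1.00000000e+00]])}
```

View pics/side0.png

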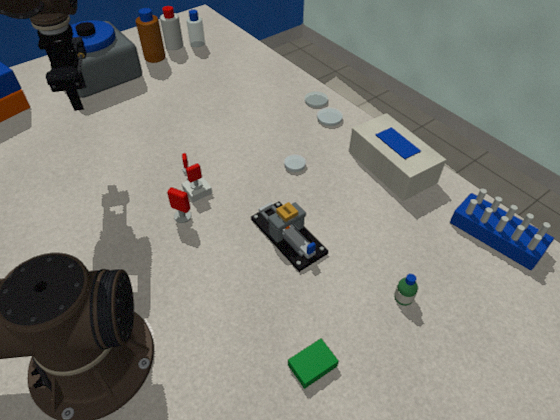

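View pics/top0.png

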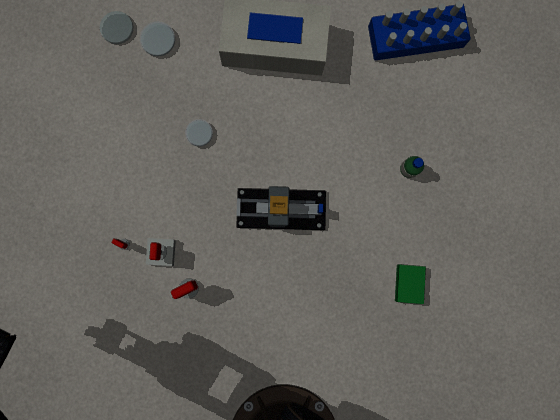

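Run:
```python
from cell import env
import numpy as np
for th,cams in [("screw_slot",["top","side"]),("driver",["top","side"]),("driver_grip",["top","side"]),("gauge_tab",["top","side"]),("stand",["top"]),("stage",["top"]),("bridge",["top"]),("gauge",["top"]),("reagent",["top"]),("dish",["top"]),("slide_box",["top"])]:
  for c in cams:
    print(th,c,[(np.round(d["xyz"],1).tolist(),round(d["confidence"],2)) for d in env.landmark_of(th,c)])
```

```text
screw_slot top [([522.0, 12.0, 93.4], 0.7)]
screw_slot side [([518.8, 18.5, 94.9], 0.53), ([520.6, 10.3, 3.0], 0.32)]
driver top [([340.5, 218.1, 2.7], 0.83), ([420.1, 280.4, 14.1], 0.81), ([439.3, 368.0, 0.8], 0.41)]
driver side [([339.0, 215.7, 1.0], 0.95), ([423.3, 283.6, 12.8], 0.77), ([441.1, 371.0, 1.2], 0.5)]
driver_grip top [([423.5, 279.8, 73.4], 0.67), ([337.7, 218.9, 78.6], 0.66), ([436.8, 367.7, 45.4], 0.43)]
driver_grip side [([334.8, 219.5, 76.6], 0.84), ([438.4, 369.1, 45.3], 0.62), ([418.5, 284.8, 70.2], 0.51)]
gauge_tab top [([518.3, -81.1, 39.5], 0.69)]
gauge_tab side [([518.2, -80.2, 41.9], 0.56)]
stand top [([422.4, 285.4, 0.1], 0.97)]
stage top [([516.4, 9.3, 9.0], 0.61)]
bridge top [([520.5, 12.0, 0.5], 0.82)]
gauge top [([517.2, -12.6, 15.3], 0.58)]
reagent top [([610.4, -295.0, 2.8], 0.96)]
dish top [([699.1, 199.0, -3.7], 0.57)]
slide_box top [([349.2, -289.5, -4.3], 0.91)]
```

Run:
```python
import cv2,numpy as np
t=cv2.imread("pics/top0.png");s=cv2.imread("pics/side0.png")
a=cv2.resize(t[225:310,95:215],None,fx=5,fy=5,interpolation=cv2.INTER_CUBIC)[:, :600]
cv2.imwrite("pics/c1.png",a)
a=cv2.resize(t[180:235,230:335],None,fx=7,fy=7,interpolation=cv2.INTER_CUBIC);cv2.imwrite("pics/c2.png",a)
a=cv2.resize(s[140:235,150:230],None,fx=6,fy=6,interpolation=cv2.INTER_CUBIC);cv2.imwrite("pics/c3.png",a)
```

```text
(no output)
```

View pics/c1.png

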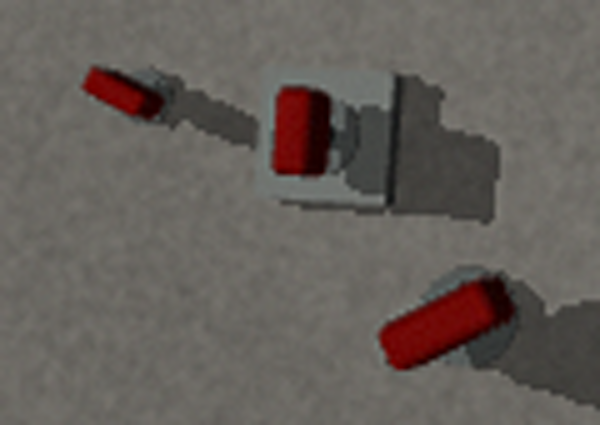

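View pics/c2.png

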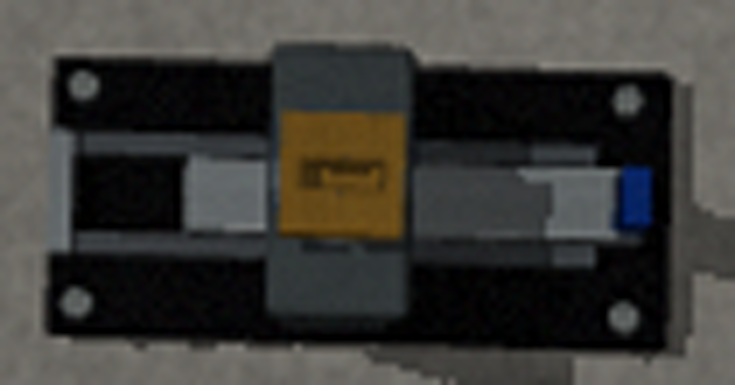

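View pics/c3.png

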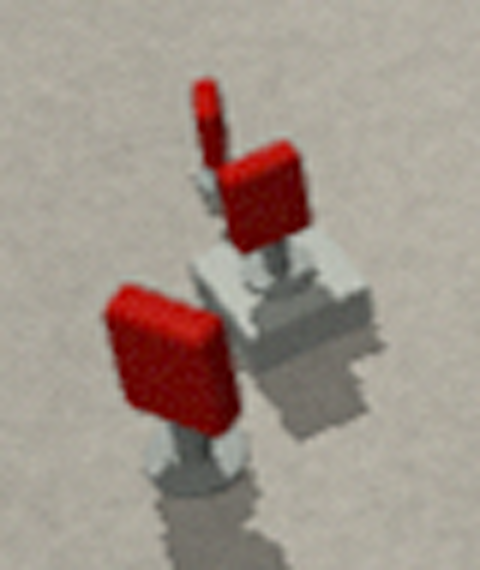

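The three red drivers in the top view are at (155,251), standing in the white stand; (184,289), larger and on the bench; and (120,243), smaller and on the bench. The one in the stand has a handle about 38 mm long and its grip at z≈73 (15+58), so it matches the description. I'll move the wrist camera above it for a close check.

```bash
python3 -m pendant '[-0.107,-0.078,0,0,0, -0.107,-0.078,0,0,0, -0.107,-0.078,0,0,0, -0.107,-0.078,0,0,0, -0.107,-0.078,0,0,0, -0.107,-0.078,0,0,0, 0,0,0,-0.0476,0, 0,0,0,-0.0476,0, 0,0,0,-0.0476,0, 0,0,0,0,0]'
cat > h.py <<'E'
from cell import env
import numpy as np, cv2
from scipy.spatial.transform import Rotation as Ro
def wcam():
    s=env.state(); im=env.read_camera("wrist"); m=env.camera_model("wrist")
    T=np.eye(4);T[:3,:3]=Ro.from_euler('xyz',s["tcp_rot"]).as_matrix();T[:3,3]=s["eef_pos"]
    return im,m,T@m["tool_from_camera"],s
def ray(m,W,u,v,z):
    d=W[:3,:3]@np.array([(u-m["cx"])/m["fx"],(v-m["cy"])/m["fy"],1]);o=W[:3,3]
    return o+d*(z-o[2])/d[2]
def proj(m,W,p):
    q=np.linalg.inv(W)@np.append(p,1);return m["fx"]*q[0]/q[2]+m["cx"],m["fy"]*q[1]/q[2]+m["cy"]
E
python3 - <<'E'
from h import *
im,m,W,s=wcam();cv2.imwrite("pics/w1.png",im[:,:,::-1]);print(s["eef_pos"],s["tcp_rot"],s["joints"],s["opening"])
for th in ["driver_grip","driver","stand"]:
    print(th,[(np.round(d["xyz"],1).tolist(),round(d["confidence"],2)) for d in env.landmark_of(th,"wrist")])
E
```

```text
t: 2.15
eef_pos: [421.4, 283.0, 191.1]
tcp_rot: [3.141, 0.0, 3.14]
ft_force: [0.3, -0.6, -0.4]
opening: 0.497
[421.35894795 283.04578303 191.13503303] [3.14139731e+00 2.39607940e-04 3.14037308e+00] [ 4.61276293e-01  3.24622800e-01  1.84177064e+00  8.20593602e-05
  9.74897622e-01 -1.10834653e+00] 0.4967847318073448
driver_grip [([335.5, 218.5, 75.0], 0.81), ([419.2, 281.0, 72.5], 0.75), ([438.1, 366.5, 44.8], 0.67)]
driver [([337.2, 217.9, 3.0], 0.93), ([417.7, 287.8, 10.9], 0.83), ([440.7, 363.8, -3.2], 0.61)]
stand [([416.7, 280.1, -2.0], 0.57)]
```

View pics/w1.png

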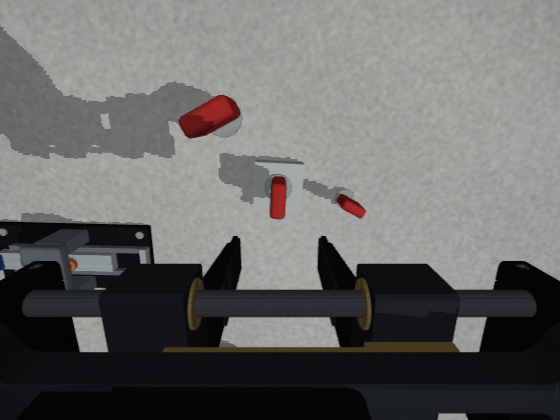

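Run:
```python
from h import *
im,m,W,s=wcam()
cv2.imwrite("pics/w1c.png",cv2.resize(im[145:235,230:380,::-1],None,fx=5,fy=5,interpolation=cv2.INTER_CUBIC))
r=im.astype(int);k=((r[:,:,0]>90)&(r[:,:,1]<60))[:, :].astype(np.uint8)
n,l,st,c=cv2.connectedComponentsWithStats(k)
for i in range(1,n):
  if st[i,4]>50: print(st[i],c[i],cv2.minAreaRect(np.argwhere(l==i)[:,::-1].astype(np.float32)))
# bounding projection of handle hypothesis
for x,y in [(421,283)]:
  for z in (48,94):
    for dx in (-19,19):
      for dy in (-8,8): print((dx,dy,z),np.round(proj(m,W,[x+dx,y+dy,z]),1))
```

```text
[ 178   95   56   39 1135] [207.11013216 113.97092511] ((206.057861328125, 115.93621063232422), (24.458589553833008, 55.07267761230469), 60.64224624633789)
[270 182  16  37 498] [277.64859438 200.7811245 ] ((277.6430969238281, 199.9246063232422), (14.366735458374023, 36.61021423339844), 3.1798300743103027)
[342 200  24  18 233] [353.4248927 208.5193133] ((353.8999938964844, 207.70001220703125), (22.807893753051758, 12.074767112731934), 26.56505012512207)
(-19, -8, 48) [272.2 174.8]
(-19, 8, 48) [286.3 174.8]
(19, -8, 48) [272.5 206.9]
(19, 8, 48) [286.1 206.9]
(-19, -8, 94) [271.2 183. ]
(-19, 8, 94) [287.4 182.9]
(19, -8, 94) [271.5 219.4]
(19, 8, 94) [287.1 219.4]
```

View pics/w1c.png

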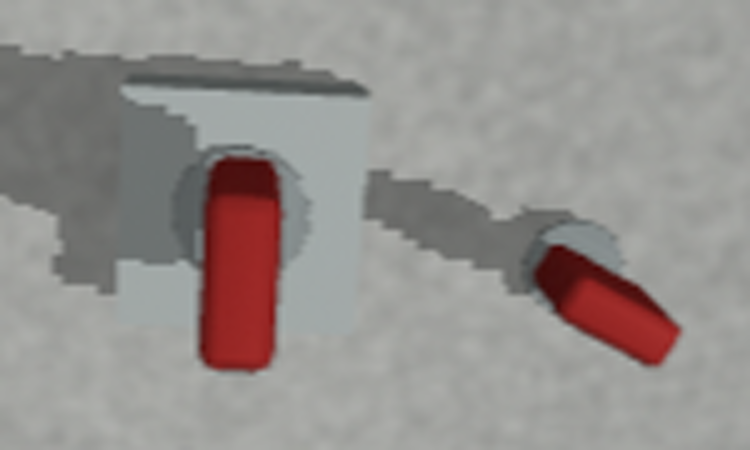

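The crop confirms it: the handle stands in the white stand's slot. Its top face is centred near pixel (278,201), at about (421,282) mm, with yaw about -0.05. I'll descend and grip.

```bash
python3 -m pendant '[0,-0.003,0.08,0.0147,0, 0,0,0.08,0,0, 0,0,0.08,0,0, 0,0,0.06,0,0, 0,0,0.036,0,0, 0,0,0,0,0]'
python3 - <<'E'
from h import *
im,m,W,s=wcam();cv2.imwrite("pics/w2.png",im[:,:,::-1])
cv2.imwrite("pics/s2.png",cv2.resize(env.read_camera("side")[130:240,130:250,::-1],None,fx=5,fy=5,interpolation=cv2.INTER_CUBIC))
E
```

```text
t: 3.15
eef_pos: [421.1, 281.8, 56.1]
tcp_rot: [-3.141, -0.001, 3.095]
ft_force: [-0.4, 0.1, 0.9]
opening: 0.499
```

View pics/w2.png

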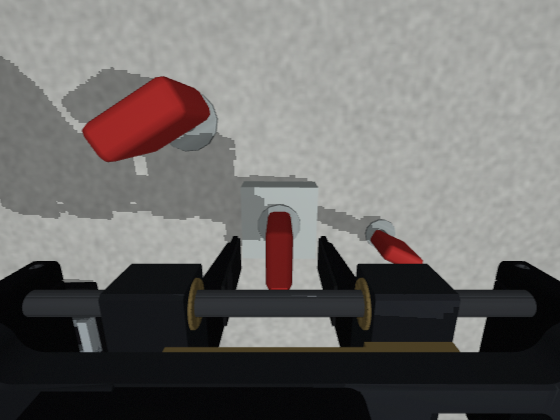

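View pics/s2.png

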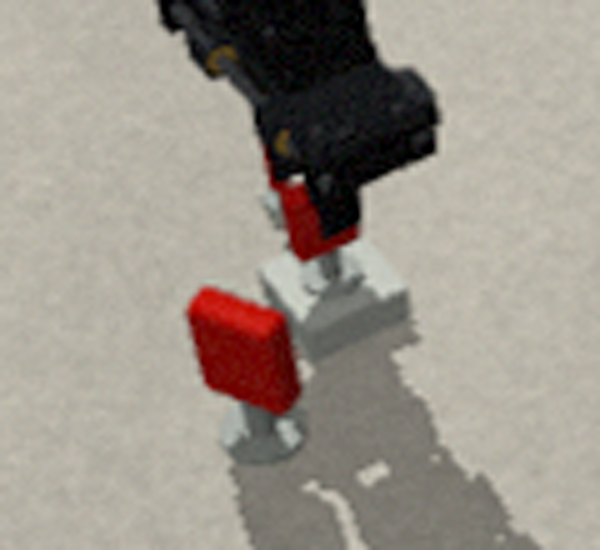

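```bash
python3 -m pendant '[0,0,0,0,1, 0,0,0,0,1, 0,0,0,0,1, 0,0,0,0,1, 0,0,-0.03,0,1, 0,0,-0.08,0,1, 0,0,-0.1,0,1, 0,0,-0.1,0,1, 0,0,-0.1,0,1, 0,0,0,0,1]'
python3 - <<'E'
from h import *
im,m,W,s=wcam();cv2.imwrite("pics/w3.png",im[:,:,::-1]);print(s["joints"],s["ft_force"])
E
```

```text
t: 4.5
eef_pos: [422.1, 282.3, 223.9]
tcp_rot: [3.139, 0.005, 3.095]
ft_force: [0.2, 0.6, -1.0]
opening: 0.165
[ 4.59281339e-01  2.86106675e-01  1.80061642e+00  7.84419457e-05
  1.04916201e+00 -1.06526292e+00] [ 0.2052247   0.64389894 -1.02357175]
```

View pics/w3.png

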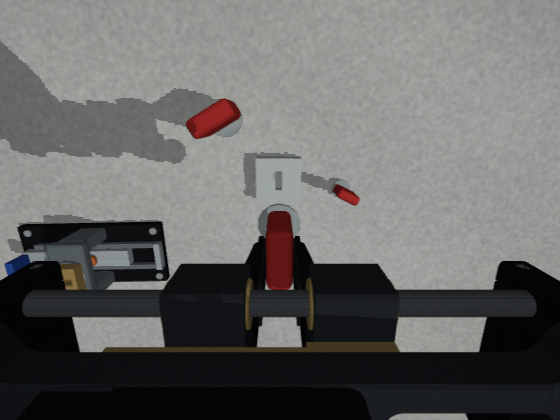

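Driver is held; the empty stand slot shows at (279,180). Moving to the bridge.

```bash
python3 -m pendant '[-0.0356,-0.099,0,0,1, -0.0356,-0.099,0,0,1, -0.0356,-0.099,0,0,1, -0.0356,-0.099,0,0,1, -0.0356,-0.099,0,0,1, -0.0356,-0.099,0,0,1, -0.0356,-0.099,0,0,1, -0.0356,-0.099,0,0,1, 0,0,0,0,1]'
python3 -m pendant '[0,0,0.015,0.0485,1, 0,0,0.015,0.0485,1, 0,0,0.015,0.0485,1, 0,0,0.015,0.0485,1, 0,0,0.015,0.0485,1, 0,0,0.015,0.0485,1, 0,0,0.015,0.0485,1, 0,0,0.015,0.0485,1, 0,0,0,0.0485,1, 0,0,0,0.0485,1]'
python3 -m pendant '[0,0,0,0,1, 0,0,0,0,1]'
python3 - <<'E'
from h import *
im,m,W,s=wcam();cv2.imwrite("pics/w4.png",im[:,:,::-1]);print(s["eef_pos"],s["tcp_rot"],s["joints"],s["ft_force"])
cv2.imwrite("pics/t4.png",cv2.resize(env.read_camera("top")[170:240,220:340,::-1],None,fx=6,fy=6,interpolation=cv2.INTER_CUBIC))
print([(np.round(d["xyz"],1).tolist(),round(d["confidence"],2)) for d in env.landmark_of("screw_slot","wrist")])
E
```

```text
t: 5.68
eef_pos: [520.4, -42.0, 219.3]
tcp_rot: [3.141, -0.002, 3.092]
ft_force: [-0.5, 0.8, -1.2]
opening: 0.167
t: 6.92
eef_pos: [519.6, -39.0, 171.7]
tcp_rot: [-3.14, -0.001, 1.567]
ft_force: [-0.1, 0.2, -1.1]
opening: 0.168
t: 7.18
eef_pos: [520.1, -39.5, 172.3]
tcp_rot: [-3.141, -0.0, 1.575]
ft_force: [0.2, 1.2, -1.4]
opening: 0.165
[520.08489659 -39.45553024 172.30646797] [-3.14085965e+00 -2.80880338e-04  1.57523550e+00] [-2.02475197e-01  3.67109204e-01  1.83259202e+00  1.53621972e-04
  9.42666513e-01 -2.07004795e-01] [ 0.2224918   1.22143846 -1.3729743 ]
[([522.9, 9.6, 89.7], 0.85)]
```

View pics/w4.png

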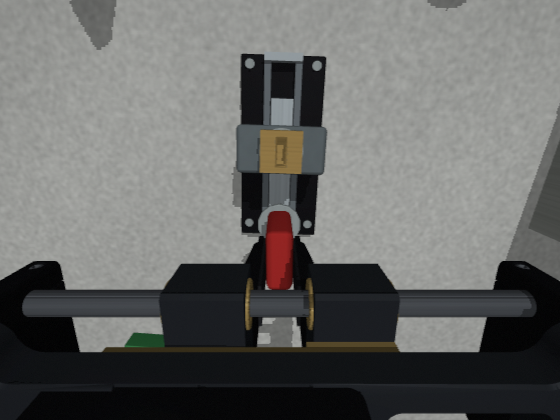

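Run:
```python
import cv2
a=cv2.imread("pics/w4.png");cv2.imwrite("pics/w4c.png",cv2.resize(a[115:190,230:335],None,fx=7,fy=7,interpolation=cv2.INTER_CUBIC))
a=cv2.imread("pics/w3.png");cv2.imwrite("pics/w3c.png",cv2.resize(a[145:215,235:325],None,fx=8,fy=8,interpolation=cv2.INTER_CUBIC))
```

```text
(no output)
```

View pics/w4c.png

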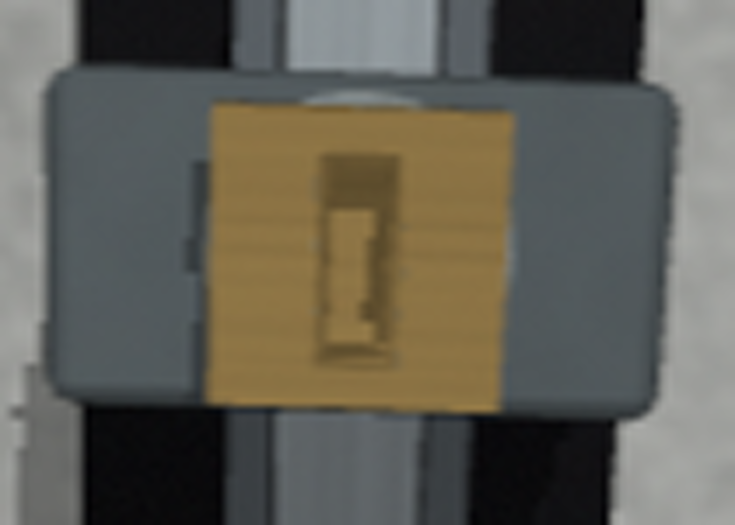

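View pics/w3c.png

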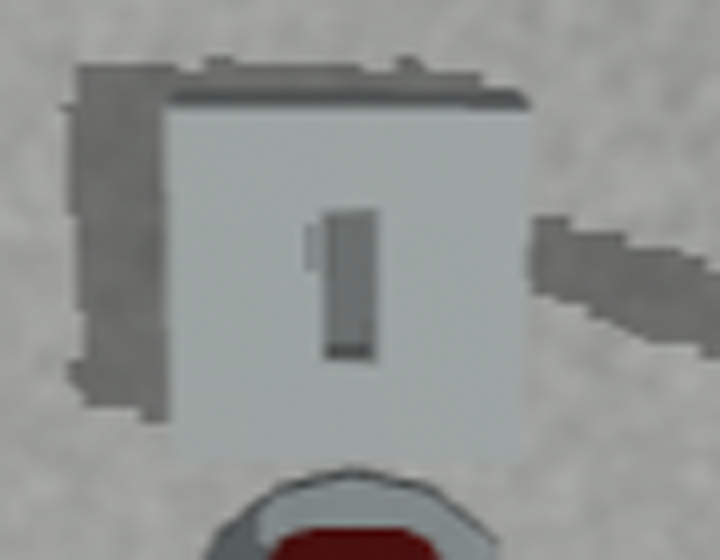

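Run:
```python
from h import *
m=env.camera_model("wrist")
def Wp(pos,rot):
    T=np.eye(4);T[:3,:3]=Ro.from_euler('xyz',rot).as_matrix();T[:3,3]=pos;return T@m["tool_from_camera"]
W4=Wp([520.085,-39.456,172.306],[-3.14086,-0.00028,1.57524])
P=[ray(m,W4,230+u/7,115+v/7,94) for u,v in [(210,103),(515,112),(498,411),(206,404)]]
P=np.array(P);print(P.round(1),P.mean(0).round(1))
for a,b in [(0,1),(3,2),(0,3),(1,2)]: d=P[b]-P[a];print(np.linalg.norm(d),np.degrees(np.arctan2(d[1],d[0])))
S=np.array([ray(m,W4,230+u/7,115+v/7,94) for u,v in [(320,154),(401,155),(398,366),(317,362)]]);print("slot",S.round(1),S.mean(0).round(1))
W3=Wp([422.1,282.3,223.9],[3.139,0.005,3.095])
S=np.array([ray(m,W3,235+u/8,145+v/8,24) for u,v in [(323,210),(378,208),(376,362),(323,358)]]);print("stand",S.round(1),S.mean(0).round(1))
S=np.array([ray(m,W3,235+u/8,145+v/8,24) for u,v in [(165,107),(530,107),(520,462),(170,462)]]);print("standcorners",S.round(1),S.mean(0).round(1))
# collar
for x in (-4,-2,0,2,4):
  p=np.array([520.1,-39.5+x,172.3-41.1+13]);print(x,[np.round(proj(m,W4,p+d),1).tolist() for d in ([17,0,0],[-17,0,0],[0,17,0])])
a=cv2.imread("pics/w4.png");cv2.imwrite("pics/w4d.png",cv2.resize(a[195:300,230:330],None,fx=7,fy=5.6,interpolation=cv2.INTER_CUBIC))
```

```text
[[503.3  31.1  94. ]
 [541.7  30.2  94. ]
 [540.5  -7.8  94. ]
 [502.3  -7.1  94. ]] [522.   11.6  94. ]
38.37819193355045 -1.366528838689538
38.22213469484002 -1.1134743827044649
38.13887278570498 -91.53050843216317
37.97083278501374 -91.76728099084934
slot [[517.2  24.9  94. ]
 [527.4  24.8  94. ]
 [527.4  -2.   94. ]
 [516.8  -1.5  94. ]] [522.2  11.6  94. ]
stand [[409.2 279.1  24. ]
 [409.3 288.2  24. ]
 [435.4 286.7  24. ]
 [434.3 277.8  24. ]] [422. 283.  24.]
standcorners [[391.1 254.1  24. ]
 [393.9 313.7  24. ]
 [454.  310.5  24. ]
 [451.2 250.9  24. ]] [422.5 282.3  24. ]
-4 [[300.2, 229.5], [257.1, 229.3], [278.7, 208.7]]
-2 [[300.3, 227.1], [257.0, 226.9], [278.7, 206.3]]
0 [[300.3, 224.7], [257.0, 224.5], [278.8, 203.8]]
2 [[300.4, 222.3], [257.0, 222.1], [278.8, 201.2]]
4 [[300.4, 219.9], [256.9, 219.7], [278.8, 198.7]]
```

View pics/w4d.png

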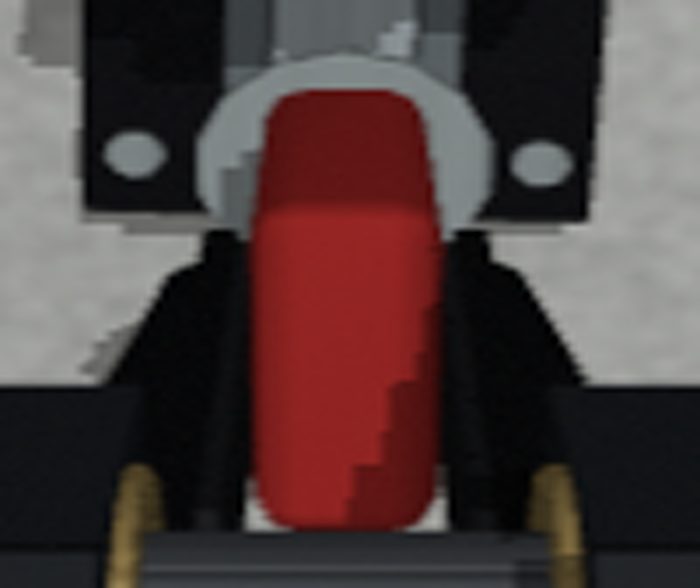

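```bash
python3 -m pendant '[0.065,0.0023,0,0,1, 0.065,0.0023,0,0,1, 0,0,0,0.01,1, 0,0,0.03,0,1, 0,0,0.03,0,1, 0,0,0,0,1, 0,0,0,0,1]'
python3 - <<'E'
from h import *
im,m,W,s=wcam();cv2.imwrite("pics/w5.png",im[:,:,::-1]);print(s["eef_pos"],s["tcp_rot"],s["ft_force"])
cv2.imwrite("pics/w5c.png",cv2.resize(im[150:300,210:350,::-1],None,fx=4,fy=4,interpolation=cv2.INTER_CUBIC))
a=env.read_camera("side");cv2.imwrite("pics/s5.png",cv2.resize(a[170:280,230:350,::-1],None,fx=5,fy=5,interpolation=cv2.INTER_CUBIC))
a=env.read_camera("top");cv2.imwrite("pics/t5.png",cv2.resize(a[150:270,220:340,::-1],None,fx=5,fy=5,interpolation=cv2.INTER_CUBIC))
E
```

```text
t: 8.2
eef_pos: [522.3, 11.8, 148.5]
tcp_rot: [-3.141, -0.0, 1.54]
ft_force: [-0.2, -0.0, -1.1]
opening: 0.166
[522.31704544  11.78914889 148.52023049] [-3.14142372e+00 -9.93383822e-05  1.53979761e+00] [-0.24652464 -0.03972795 -1.12437978]
```

View pics/w5c.png

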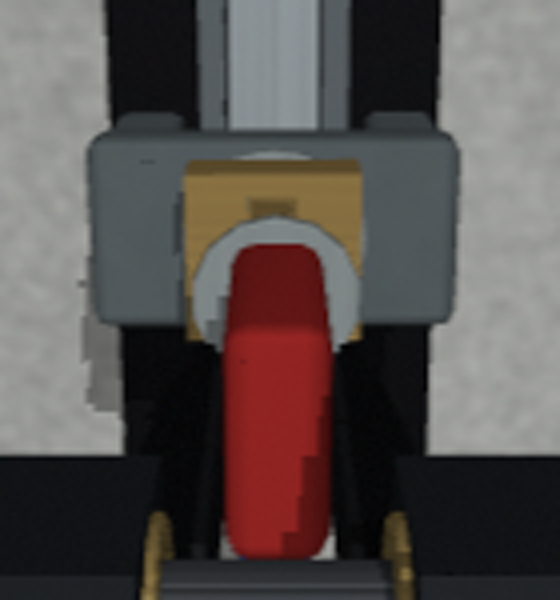

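View pics/s5.png

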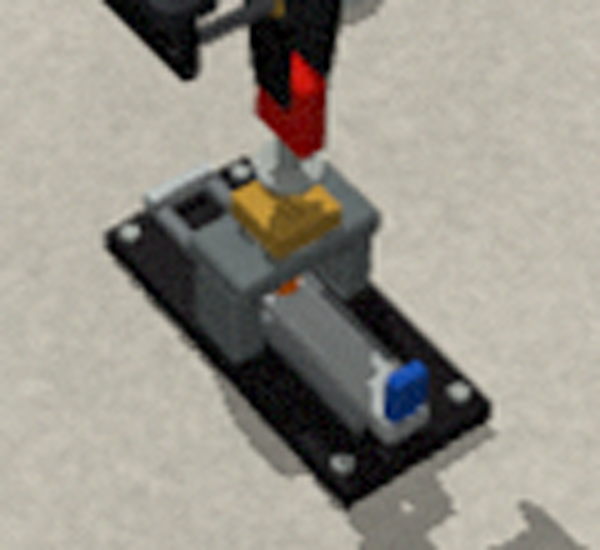

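```bash
python3 -m pendant '[0.002,-0.0015,0.015,0,1, 0,0,0.015,0,1, 0,0,0.0075,0,1, 0,0,0,0,1]';python3 -m pendant '[0,0,0.01,0,1, 0,0,0,0,1]'
```

```text
t: 8.85
eef_pos: [521.6, 13.0, 133.3]
tcp_rot: [-3.141, -0.0, 1.54]
ft_force: [0.5, -0.1, -1.7]
opening: 0.17
t: 9.1
eef_pos: [521.5, 12.9, 129.4]
tcp_rot: [-3.141, -0.0, 1.54]
ft_force: [-0.6, -1.0, -0.4]
opening: 0.165
```

```bash
python3 -m pendant '[0,0,0.006,0,1, 0,0,0,0,1]';python3 -m pendant '[0,0,0.003,0,1, 0,0,0,0,1]'
```

```text
t: 9.35
eef_pos: [521.6, 12.9, 127.1]
tcp_rot: [-3.141, -0.0, 1.54]
ft_force: [-0.4, -0.3, -0.4]
opening: 0.168
t: 9.6
eef_pos: [521.8, 12.9, 126.7]
tcp_rot: [3.141, -0.0, 1.54]
ft_force: [-1.9, 0.1, 6.4]
opening: 0.166
```

```bash
cat > q.py <<'E'
from h import *
s=env.state();print("yaw",s["tcp_rot"][2].round(4),"F",s["ft_force"].round(2),"M",s["moment"].round(3),"tau6",s["tau"][5].round(3),"j6",s["joints"][5].round(3))
E
python3 q.py; python3 -m pendant '[0,0,0,0.03,1, 0,0,0,0.03,1, 0,0,0,0,1]';python3 q.py; python3 -m pendant '[0,0,0,0.03,1, 0,0,0,0.03,1, 0,0,0,0,1]';python3 q.py; python3 -m pendant '[0,0,0,0.03,1, 0,0,0,0.03,1, 0,0,0,0,1]';python3 q.py;python3 -m pendant '[0,0,0,0.03,1, 0,0,0,0.03,1, 0,0,0,0,1]';python3 q.py
```

```text
yaw 1.5402 F [-1.88  0.13  6.42] M [-0.055  0.548 -0.027] tau6 -0.001 j6 -0.071
t: 9.98
eef_pos: [521.8, 13.0, 126.7]
tcp_rot: [3.141, -0.0, 1.35]
ft_force: [-1.6, 0.6, 7.2]
opening: 0.166
yaw 1.3503 F [-1.56  0.59  7.2 ] M [0.099 0.483 0.03 ] tau6 0.597 j6 0.119
t: 10.35
eef_pos: [521.9, 13.0, 126.7]
tcp_rot: [3.141, -0.001, 1.162]
ft_force: [-1.6, 0.3, 6.1]
opening: 0.169
yaw 1.1618 F [-1.57  0.26  6.1 ] M [ 0.03   0.406 -0.008] tau6 0.6 j6 0.307
t: 10.72
eef_pos: [522.0, 12.9, 126.7]
tcp_rot: [3.141, -0.001, 0.973]
ft_force: [-1.7, 0.3, 6.6]
opening: 0.164
yaw 0.9733 F [-1.74  0.27  6.65] M [0.045 0.365 0.018] tau6 0.6 j6 0.496
t: 11.1
eef_pos: [522.0, 12.9, 126.7]
tcp_rot: [3.141, -0.001, 0.785]
ft_force: [-1.0, -0.2, 5.9]
opening: 0.168
yaw 0.7849 F [-0.96 -0.17  5.86] M [-0.09   0.29  -0.007] tau6 0.6 j6 0.684
```

```bash
python3 -m pendant '[0,0,0,0.029,1, 0,0,0,0.029,1, 0,0,0,0,1]';python3 q.py; python3 -m pendant '[0,0,0,0.029,1, 0,0,0,0.029,1, 0,0,0,0,1]';python3 q.py; python3 -m pendant '[0,0,0,0.029,1, 0,0,0,0.029,1, 0,0,0,0,1]';python3 q.py
python3 - <<'E'
from h import *
im,m,W,s=wcam()
cv2.imwrite("pics/w6.png",im[:,:,::-1])
a=env.read_camera("side");cv2.imwrite("pics/s6.png",cv2.resize(a[170:280,230:350,::-1],None,fx=5,fy=5,interpolation=cv2.INTER_CUBIC))
E
```

```text
t: 11.48
eef_pos: [522.1, 12.8, 126.7]
tcp_rot: [3.141, -0.001, 0.603]
ft_force: [-0.5, -0.1, 5.6]
opening: 0.165
yaw 0.6027 F [-0.53 -0.15  5.57] M [-0.154  0.232 -0.01 ] tau6 0.58 j6 0.866
t: 11.85
eef_pos: [522.2, 12.8, 126.7]
tcp_rot: [3.141, -0.001, 0.42]
ft_force: [-0.8, 0.3, 4.3]
opening: 0.167
yaw 0.4205 F [-0.82  0.32  4.3 ] M [-0.268  0.244  0.029] tau6 0.58 j6 1.048
t: 12.22
eef_pos: [522.2, 12.7, 126.7]
tcp_rot: [3.141, -0.002, 0.238]
ft_force: [-0.3, -0.5, 6.3]
opening: 0.163
yaw 0.2383 F [-0.28 -0.47  6.27] M [-0.379  0.213  0.031] tau6 0.581 j6 1.231
```

View pics/w6.png

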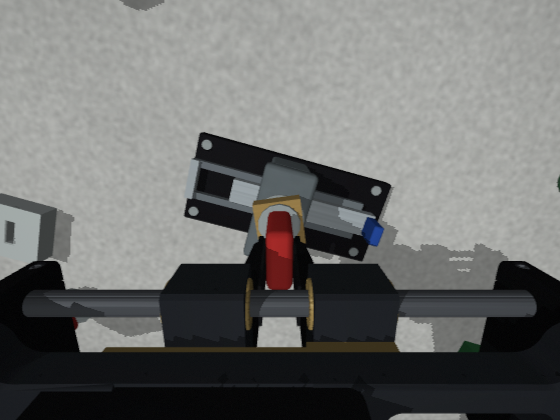

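View pics/s6.png

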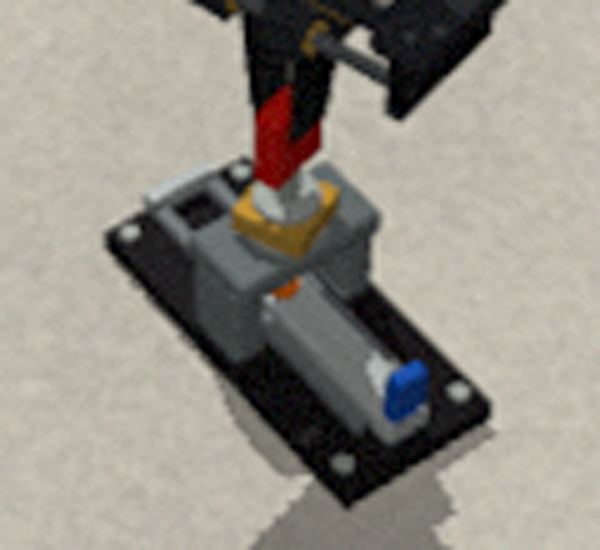

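```bash
python3 -m pendant '[0,0,0,0,0, 0,0,0,0,0, 0,0,0,0,0, 0,0,-0.02,0,0, 0,0,-0.045,0,0, 0,0,-0.045,0,0, 0,0,-0.045,0,0, 0,0,0,-0.0517,1, 0,0,0,-0.0517,1, 0,0,0,-0.0517,1]'
python3 -m pendant '[0,0,0,-0.0517,1, 0,0,0,-0.0517,1, 0,0,0,-0.0517,1, 0,0,0,-0.0517,1, 0,0,0,-0.0517,1, -0.1,0,0,0,1, -0.1,0,0,0,1, -0.1,0,0,0,1, 0,0,0,0,1, 0,0,0,0,1]'
python3 - <<'E'
from h import *
im,m,W,s=wcam()
cv2.imwrite("pics/w7.png",im[:,:,::-1])
print(s["eef_pos"],s["tcp_rot"],s["joints"])
for th in ["gauge_tab","driver","screw_slot"]:
    print(th,[(np.round(d["xyz"],1).tolist(),round(d["confidence"],2)) for d in env.landmark_of(th,"wrist")])
a=env.read_camera("side");cv2.imwrite("pics/s7.png",cv2.resize(a[140:280,220:350,::-1],None,fx=4,fy=4,interpolation=cv2.INTER_CUBIC))
E
```

```text
t: 13.58
eef_pos: [521.7, 13.0, 188.6]
tcp_rot: [3.141, -0.0, 0.732]
ft_force: [-0.6, -0.7, -0.6]
opening: 0.243
t: 14.82
eef_pos: [517.7, -106.7, 188.3]
tcp_rot: [3.141, -0.0, 1.538]
ft_force: [0.3, 0.6, -0.5]
opening: 0.003
[ 517.7468293  -106.71749771  188.26103782] [ 3.14148828e+00 -2.24788965e-04  1.53842857e+00] [-3.28397440e-01  3.57658787e-01  1.79736235e+00  2.94272066e-04
  9.86537282e-01 -2.96191980e-01]
gauge_tab [([521.1, -85.0, 46.6], 0.98)]
driver [([518.4, 14.0, 79.6], 0.87)]
screw_slot []
```

View pics/w7.png

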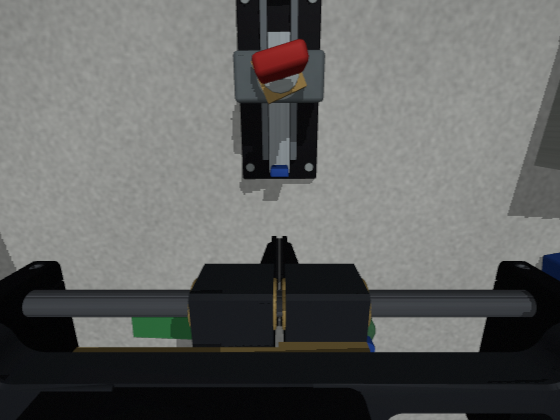

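View pics/s7.png

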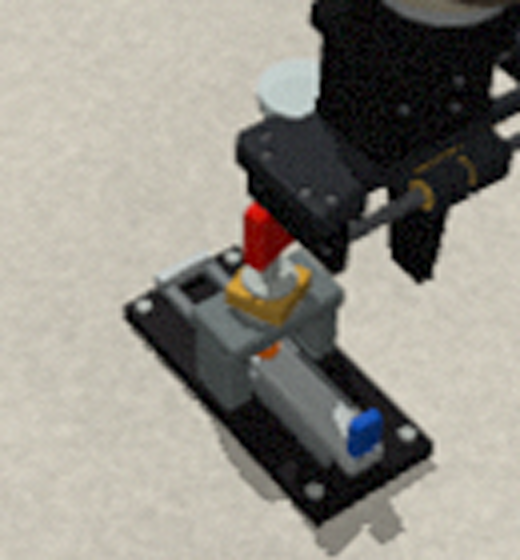

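```bash
python3 -m pendant '[-0.01,0,0.09,0,1, 0,0,0.09,0,1, 0,0,0.09,0,1, 0,0,0.09,0,1, 0,0,0.022,0,1, 0,0,0,0,1, 0,0,0,0,1]'
python3 - <<'E'
from h import *
im,m,W,s=wcam()
cv2.imwrite("pics/w8.png",im[:,:,::-1])
a=env.read_camera("side");cv2.imwrite("pics/s8.png",cv2.resize(a[140:280,220:350,::-1],None,fx=4,fy=4,interpolation=cv2.INTER_CUBIC))
print(env.state()["ft_force"])
E
```

```text
t: 15.95
eef_pos: [518.4, -111.1, 36.5]
tcp_rot: [3.14, 0.001, 1.539]
ft_force: [0.6, 0.1, -0.2]
opening: 0.008
[ 0.2699088  -0.45540069 -0.14629713]
```

View pics/w8.png

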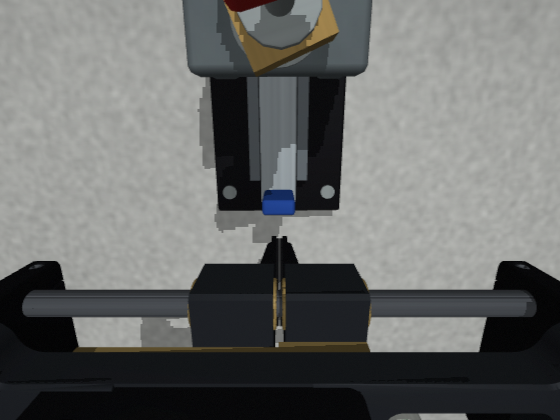

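View pics/s8.png

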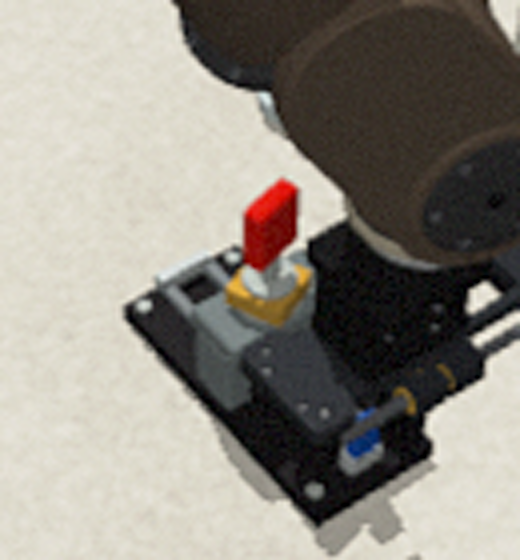

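```bash
python3 - <<'E'
from h import *
im,m,W,s=wcam()
print(ray(m,W,279,214,45),ray(m,W,279,195,58))
E
python3 -m pendant '[0.01,0,0,0,1, 0.01,0,0,0,1, 0.005,0,0,0,1]'; python3 -m pendant '[0.005,0,0,0,1]'; python3 -m pendant '[0.005,0,0,0,1]'; python3 -m pendant '[0.005,0,0,0,1]'; python3 -m pendant '[0.005,0,0,0,1]'
```

```text
[519.17879635 -90.8360716   45.        ] [519.64111662 -74.94839416  58.        ]
t: 16.48
eef_pos: [518.0, -100.6, 35.3]
tcp_rot: [3.142, -0.0, 1.539]
ft_force: [-0.5, 0.8, 0.0]
opening: 0.004
t: 16.6
eef_pos: [518.1, -98.8, 35.2]
tcp_rot: [3.142, -0.0, 1.539]
ft_force: [0.0, -0.3, 0.6]
opening: 0.005
t: 16.73
eef_pos: [518.1, -96.9, 35.2]
tcp_rot: [-3.142, -0.0, 1.539]
ft_force: [-0.1, 0.1, 0.5]
opening: 0.005
t: 16.85
eef_pos: [518.2, -94.9, 35.2]
tcp_rot: [-3.142, -0.0, 1.539]
ft_force: [-0.8, 0.7, 0.2]
opening: 0.001
t: 16.98
eef_pos: [518.3, -92.9, 35.2]
tcp_rot: [3.142, -0.0, 1.539]
ft_force: [-0.0, 0.8, -0.2]
opening: 0.005
```

```bash
for i in 1; do python3 -m pendant '[0.005,0,0,0,1]'; done; python3 -m pendant '[0.005,0,0,0,1]' ; python3 -m pendant '[0.005,0,0,0,1]'; python3 -m pendant '[0.005,0,0,0,1]'; python3 -m pendant '[0.005,0,0,0,1]'
```

```text
t: 17.1
eef_pos: [518.3, -90.9, 35.2]
tcp_rot: [-3.142, -0.0, 1.539]
ft_force: [0.5, -0.8, -0.2]
opening: 0.005
t: 17.23
eef_pos: [518.4, -88.9, 35.2]
tcp_rot: [3.142, -0.0, 1.539]
ft_force: [0.4, -1.0, -0.1]
opening: 0.004
t: 17.35
eef_pos: [518.5, -86.9, 35.2]
tcp_rot: [3.142, -0.0, 1.539]
ft_force: [0.7, -0.1, -0.3]
opening: 0.009
t: 17.48
eef_pos: [518.5, -84.9, 35.2]
tcp_rot: [3.142, -0.0, 1.539]
ft_force: [0.1, 0.6, -0.5]
opening: 0.006
t: 17.6
eef_pos: [518.6, -82.9, 35.2]
tcp_rot: [3.142, -0.0, 1.539]
ft_force: [-0.0, -0.7, 0.1]
opening: 0.006
```

Run:
```python
from h import *
im,m,W,s=wcam()
cv2.imwrite("pics/w9.png",im[:,:,::-1])
a=env.read_camera("side");cv2.imwrite("pics/s9.png",cv2.resize(a[190:280,260:350,::-1],None,fx=6,fy=6,interpolation=cv2.INTER_CUBIC))
print(env.state()["ft_force"])
```

```text
[-0.89916092  0.0801408   0.29658155]
```

View pics/w9.png

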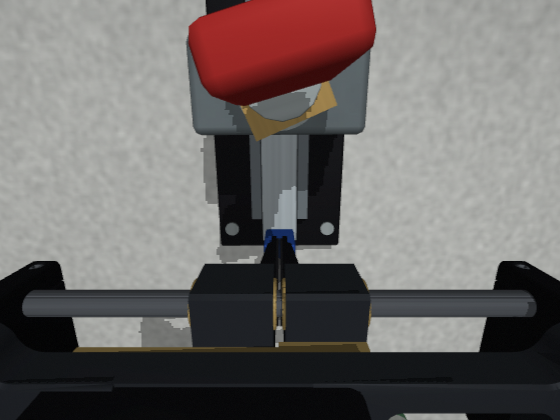

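View pics/s9.png

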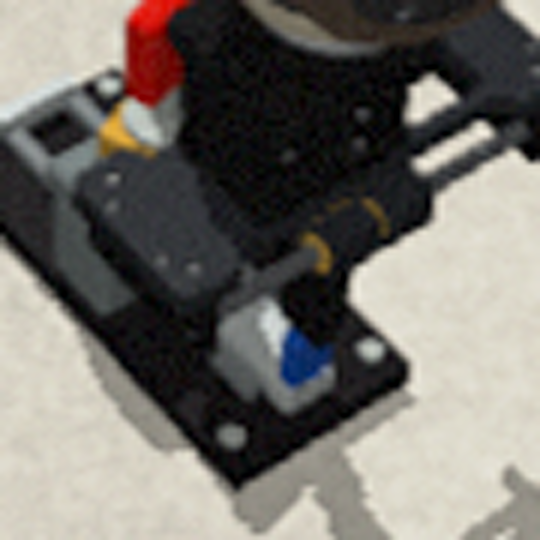

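Run:
```python
from h import *
im,m,W,s=wcam()
a=im[215:275,240:320,::-1];cv2.imwrite("pics/w9c.png",cv2.resize(a,None,fx=8,fy=8,interpolation=cv2.INTER_CUBIC))
for y in (-74.9,-70,-65): print(y,proj(m,W,[519,y,58]),proj(m,W,[519,y-10,58]))
```

```text
-74.9 (np.float64(278.8212905522886), np.float64(240.1951376637845)) (np.float64(279.3268683226861), np.float64(255.09237326431568))
-70 (np.float64(278.56788783682265), np.float64(232.72843288532525)) (np.float64(279.08104646306936), np.float64(247.84904420024054))
-65 (np.float64(278.3053513015107), np.float64(224.99259312082424)) (np.float64(278.8264226227483), np.float64(240.34635804417687))
```

View pics/w9c.png

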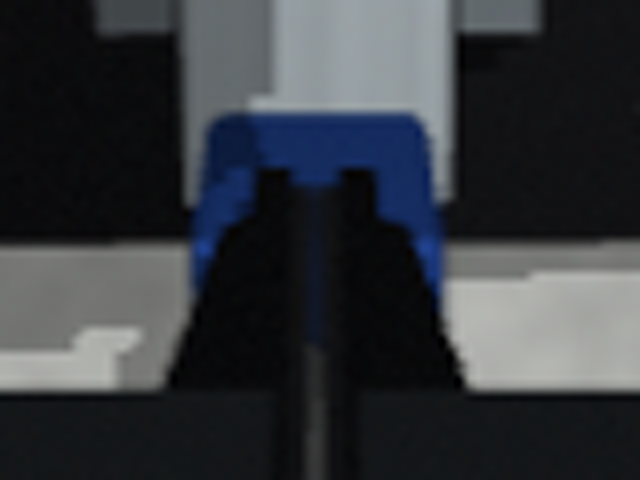

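Run:
```python
from h import *
im,m,W,s=wcam()
a=im[60:160,180:380,::-1];cv2.imwrite("pics/w9d.png",cv2.resize(a,None,fx=4,fy=4,interpolation=cv2.INTER_CUBIC))
```

```text
(no output)
```

View pics/w9d.png

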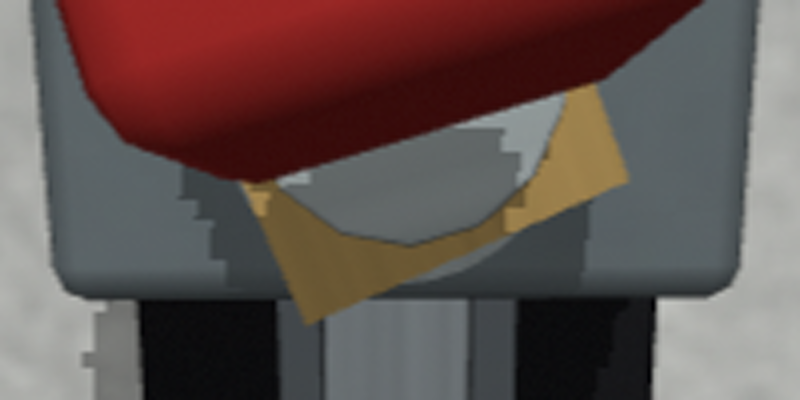

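Run:
```python
from h import *
im,m,W,s=wcam()
a=ray(m,W,256.25,141.25,94);b=ray(m,W,337,105,94);d=b-a;print(np.linalg.norm(d),np.degrees(np.arctan2(d[1],d[0])))
```

```text
37.91268314975485 21.711344852078867
```

```bash
python3 -m pendant '[-0.05,0,0,0,1, 0,0,-0.1,0,0, 0,0,-0.1,0,0, 0,0,-0.1,0,0, 0,0,-0.0815,0,0, 0.0965,0,0,0,0, 0.0965,0,0,0,0, 0.0965,0,0,0,0, 0,0,0,0.0517,0, 0,0,0,0.0517,0]'
python3 -m pendant '[0,0,0,0.0517,0, 0,0,0,0.0517,0, 0,0,0,0.0517,0, 0,0,0,0.0517,0, 0,0,0,0.0517,0, 0,0,0,0.0517,0, 0,0,0,0,0]'; python3 q.py
python3 - <<'E'
from h import *
im,m,W,s=wcam()
cv2.imwrite("pics/w10.png",im[150:300,200:360,::-1].repeat(4,0).repeat(4,1))
E
```

```text
t: 19.1
eef_pos: [521.8, 12.2, 187.9]
tcp_rot: [3.141, -0.0, 1.209]
ft_force: [0.6, 0.4, -0.5]
opening: 0.503
t: 19.98
eef_pos: [521.8, 11.8, 187.8]
tcp_rot: [3.142, -0.0, 0.24]
ft_force: [0.3, 0.4, 0.0]
opening: 0.499
yaw 0.24 F [0.3  0.36 0.03] M [-0.04   0.175 -0.01 ] tau6 1.392 j6 1.227
```

View pics/w10.png

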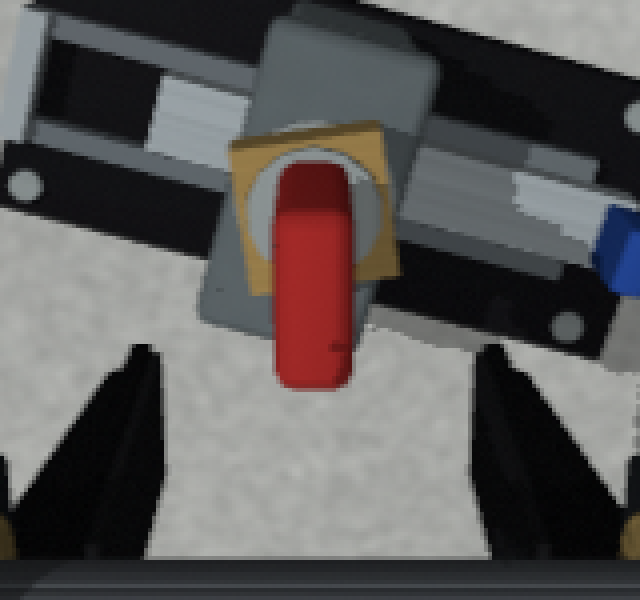

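```bash
python3 -m pendant '[0,0,0.06,0,0, 0,0,0.06,0,0, 0,0,0.032,0,0, 0,0,0,0,0, 0,0,0,0,1, 0,0,0,0,1, 0,0,0,0,1, 0,0,0,0,1]'; python3 q.py
python3 -m pendant '[0,0,0,0.0297,1, 0,0,0,0.0297,1, 0,0,0,0.0297,1, 0,0,0,0,1]'; python3 q.py
python3 -m pendant '[0,0,0,0.0297,1, 0,0,0,0.0297,1, 0,0,0,0.0297,1, 0,0,0,0,1, 0,0,0,0,1]'; python3 q.py
```

```text
t: 21.02
eef_pos: [521.7, 12.7, 127.3]
tcp_rot: [3.141, -0.001, 0.24]
ft_force: [-0.3, -0.2, 1.4]
opening: 0.167
yaw 0.2397 F [-0.27 -0.21  1.39] M [-0.157  0.193 -0.038] tau6 0.009 j6 1.229
t: 21.52
eef_pos: [521.9, 12.7, 127.3]
tcp_rot: [3.142, -0.001, -0.04]
ft_force: [0.3, -0.8, 3.4]
opening: 0.165
yaw -0.0397 F [ 0.27 -0.81  3.38] M [-0.215  0.159 -0.007] tau6 0.784 j6 1.508
t: 22.15
eef_pos: [521.9, 12.6, 127.3]
tcp_rot: [-3.141, -0.001, -0.317]
ft_force: [-0.2, -1.2, 5.0]
opening: 0.161
yaw -0.3173 F [-0.16 -1.19  5.05] M [-0.441  0.171 -0.053] tau6 0.008 j6 1.786
```

```bash
python3 -m pendant '[0,0,0,0,0, 0,0,0,0,0, 0,0,0,0,0, 0,0,-0.022,0,0, 0,0,-0.043,0,0, 0,0,-0.043,0,0, 0,0,-0.043,0,0, 0,0,0,-0.0591,1, 0,0,0,-0.0591,1, 0,0,0,-0.0591,1]'
python3 -m pendant '[0,0,0,-0.0591,1, 0,0,0,-0.0591,1, 0,0,0,-0.0591,1, 0,0,0,-0.0591,1, 0,0,0,-0.0591,1, 0,0,0,-0.0591,1, 0,0,0,-0.0591,1, 0,0,0,0,1]'
python3 -m pendant '[-0.0875,0,0,0,1, -0.0875,0,0,0,1, -0.0875,0,0,0,1, 0,0,0,0,1]'
```

```text
t: 23.4
eef_pos: [521.7, 12.8, 188.1]
tcp_rot: [3.141, -0.001, 0.243]
ft_force: [-0.9, -0.4, 1.0]
opening: 0.236
t: 24.4
eef_pos: [521.7, 12.8, 187.9]
tcp_rot: [3.141, -0.0, 1.535]
ft_force: [0.3, 0.4, -0.2]
opening: 0.004
t: 24.9
eef_pos: [518.0, -93.9, 187.6]
tcp_rot: [3.141, 0.0, 1.529]
ft_force: [0.5, -0.0, 0.2]
opening: 0.001
```

```bash
python3 -m pendant '[0,0,0.09,0,1, 0,0,0.09,0,1, 0,0,0.09,0,1, 0,0,0.09,0,1, 0,0,0.022,0,1, 0,0,0,0,1]'
python3 - <<'E'
from h import *
im,m,W,s=wcam()
cv2.imwrite("pics/w11.png",im[:280,140:420,::-1].repeat(2,0).repeat(2,1))
E
```

```text
t: 25.65
eef_pos: [518.3, -91.6, 35.4]
tcp_rot: [3.141, -0.0, 1.535]
ft_force: [-0.5, -0.1, 0.3]
opening: 0.008
```

View pics/w11.png

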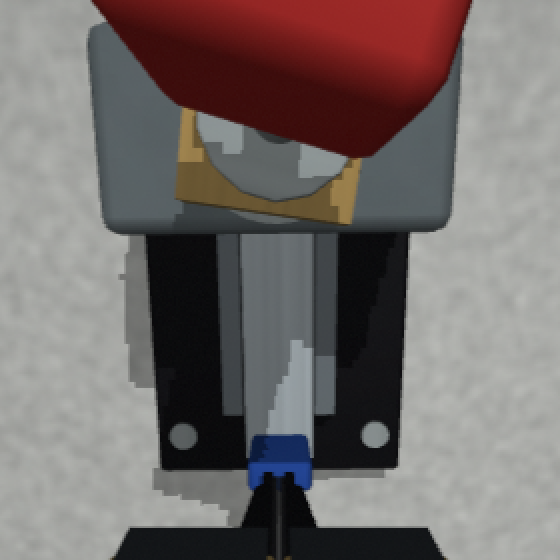

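```bash
python3 - <<'E'
from h import *
s=env.state();T=np.eye(4);T[:3,:3]=Ro.from_euler('xyz',s["tcp_rot"]).as_matrix();T[:3,3]=s["eef_pos"];m=env.camera_model("wrist");W=T@m["tool_from_camera"]
a=ray(m,W,228,100,94);b=ray(m,W,316,112,94);d=b-a;print(np.linalg.norm(d),np.degrees(np.arctan2(d[1],d[0])))
E
python3 -m pendant '[0.01,0,0,0,1, 0.007,0,0,0,1]'; for i in 1; do python3 -m pendant '[0.005,0,0,0,1]'; done; python3 -m pendant '[0.005,0,0,0,1]'; python3 -m pendant '[0.005,0,0,0,1]'; python3 -m pendant '[0.005,0,0,0,1]'
```

```text
37.9266792123188 -9.415979002275707
t: 25.95
eef_pos: [518.5, -85.0, 35.1]
tcp_rot: [3.141, 0.0, 1.536]
ft_force: [-0.6, 0.0, -0.5]
opening: 0.006
t: 26.08
eef_pos: [518.5, -83.1, 34.8]
tcp_rot: [3.141, -0.0, 1.536]
ft_force: [0.1, 0.1, -0.5]
opening: 0.005
t: 26.2
eef_pos: [518.5, -81.2, 34.7]
tcp_rot: [3.141, -0.0, 1.536]
ft_force: [-0.1, -1.9, 2.2]
opening: 0.006
t: 26.32
eef_pos: [518.6, -79.4, 34.7]
tcp_rot: [3.141, 0.0, 1.536]
ft_force: [-0.8, -0.9, 1.8]
opening: 0.006
t: 26.45
eef_pos: [518.7, -77.4, 34.7]
tcp_rot: [3.141, 0.0, 1.536]
ft_force: [0.1, -1.5, 2.8]
opening: 0.004
```

```bash
python3 -m pendant '[0.003,0,0,0,1]';  python3 -m pendant '[0.003,0,0,0,1]'; python3 -m pendant '[0.003,0,0,0,1]'; python3 -m pendant '[0.003,0,-0.003,0,1]'; python3 -m pendant '[0.003,0,-0.003,0,1]'
```

```text
t: 26.58
eef_pos: [518.7, -76.2, 34.7]
tcp_rot: [3.141, 0.0, 1.536]
ft_force: [-0.3, -0.9, 1.5]
opening: 0.002
t: 26.7
eef_pos: [518.8, -75.0, 34.7]
tcp_rot: [3.141, 0.0, 1.536]
ft_force: [-0.2, -2.2, 2.1]
opening: 0.005
t: 26.82
eef_pos: [518.8, -73.8, 34.7]
tcp_rot: [3.141, 0.0, 1.536]
ft_force: [0.8, -1.4, 2.8]
opening: 0.004
t: 26.95
eef_pos: [518.5, -72.4, 35.7]
tcp_rot: [-3.141, -0.0, 1.536]
ft_force: [-0.4, -0.7, -0.2]
opening: 0.004
t: 27.08
eef_pos: [518.6, -71.2, 36.9]
tcp_rot: [-3.141, -0.0, 1.536]
ft_force: [0.1, 0.4, -0.1]
opening: 0.003
```

Run:
```python
from h import *
im,m,W,s=wcam();print(s["eef_pos"],s["ft_force"])
cv2.imwrite("pics/w12.png",cv2.resize(im[190:270,220:340,::-1],None,fx=6,fy=6,interpolation=cv2.INTER_CUBIC))
for y in (-50,-54,-58,-62):print(y,proj(m,W,[519,y,58]))
a=env.read_camera("side");cv2.imwrite("pics/s12.png",cv2.resize(a[190:280,260:350,::-1],None,fx=6,fy=6,interpolation=cv2.INTER_CUBIC))
```

```text
[518.56411966 -71.15438406  36.94759089] [ 0.06926018  0.41270365 -0.10738381]
-50 (np.float64(278.06056286489235), np.float64(218.80855918339054))
-54 (np.float64(278.28953812558774), np.float64(225.02006063280768))
-58 (np.float64(278.51572626684015), np.float64(231.1559548030521))
-62 (np.float64(278.73917786863785), np.float64(237.21761379724148))
```

View pics/w12.png

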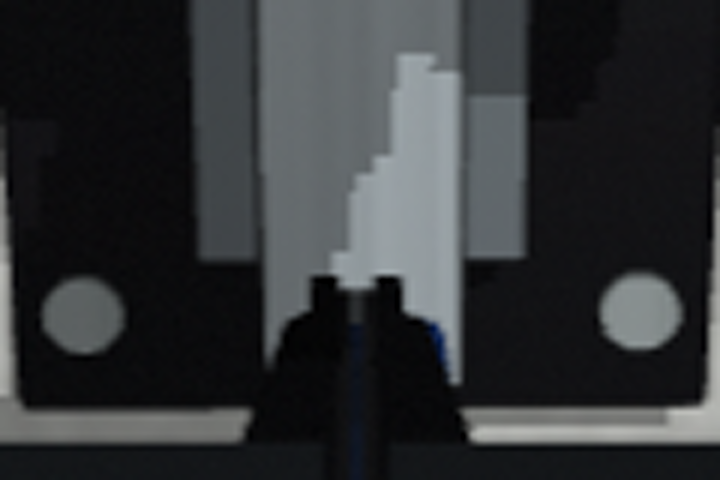

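View pics/s12.png

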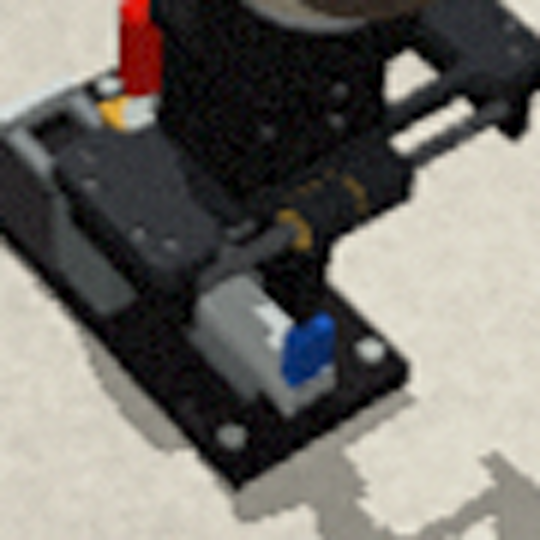

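Run:
```python
from h import *
for c in ("side","wrist","top"):
  if c=="top": cv2.imwrite("pics/t12.png",cv2.resize(env.read_camera(c)[170:240,220:340,::-1],None,fx=6,fy=6,interpolation=cv2.INTER_CUBIC))
  for th in ("gauge_tab","gauge"):
    print(c,th,[(np.round(d["xyz"],1).tolist(),round(d["confidence"],2)) for d in env.landmark_of(th,c)])
m=env.camera_model("side");V=m["view"]
def P(p):
  q=V@np.append(p,1);return [round(float(m["fx"]*q[0]/q[2]+m["cx"]),1),round(float(m["fy"]*q[1]/q[2]+m["cy"]),1)]
for y in (-82,-76,-70,-64,-60): print(y,P([519,y,28]),P([519,y,58]))
a=env.read_camera("side")
b=(a[:,:,2].astype(int)>a[:,:,0]+40)&(a[:,:,2]>60)
ys,xs=np.nonzero(b[200:290,280:340]);print(xs.min()+280,xs.max()+280,ys.min()+200,ys.max()+200,xs.mean()+280,ys.mean()+200)
a=cv2.imread("pics/side0.png")[:,:,::-1]
b=(a[:,:,2].astype(int)>a[:,:,0]+40)&(a[:,:,2]>60)
ys,xs=np.nonzero(b[200:290,280:340]);print(xs.min()+280,xs.max()+280,ys.min()+200,ys.max()+200,xs.mean()+280,ys.mean()+200)
```

```text
side gauge_tab [([516.9, -78.8, 42.6], 0.84)]
side gauge [([524.3, -15.3, 15.5], 0.74)]
wrist gauge_tab [([519.7, -83.4, 45.8], 0.83), ([521.3, -8.1, 15.8], 0.66)]
wrist gauge [([520.1, -13.9, 16.8], 0.66), ([522.2, 12.7, 145.8], 0.37)]
top gauge_tab []
top gauge []
-82 [310.6, 251.7] [311.4, 244.2]
-76 [309.0, 250.1] [309.7, 242.5]
-70 [307.4, 248.5] [308.0, 240.9]
-64 [305.8, 247.0] [306.4, 239.3]
-60 [304.7, 245.9] [305.3, 238.3]
280 339 200 289 322.8495726495727 252.1863247863248
307 315 242 253 310.6219512195122 247.5487804878049
```

View pics/t12.png

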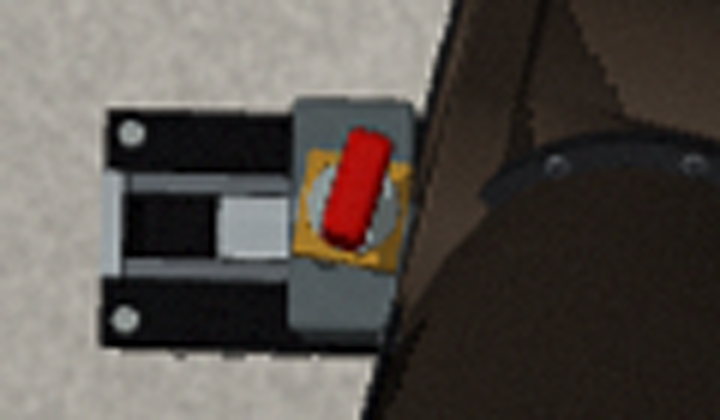

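```bash
python3 -m pendant '[0,0,-0.03,0,1, -0.045,0,0,0,1, -0.055,0,0,0,1, 0,0,0.04,0,1, 0,0,0.038,0,1, 0,0,0,0,1]'
python3 - <<'E'
from h import *
print(env.grasp_offset)
im,m,W,s=wcam();print(s["eef_pos"],s["ft_force"])
cv2.imwrite("pics/w13.png",cv2.resize(im[170:270,200:360,::-1],None,fx=5,fy=5,interpolation=cv2.INTER_CUBIC))
a=env.read_camera("side");cv2.imwrite("pics/s13.png",cv2.resize(a[190:280,260:350,::-1],None,fx=6,fy=6,interpolation=cv2.INTER_CUBIC))
E
```

```text
t: 28.32
eef_pos: [516.5, -110.8, 16.2]
tcp_rot: [-3.139, -0.001, 1.537]
ft_force: [0.2, -0.6, -0.6]
opening: 0.005
18.8
[ 516.49265562 -110.81108601   16.21187132] [ 0.24009029 -0.61325075 -0.62024281]
```

View pics/w13.png

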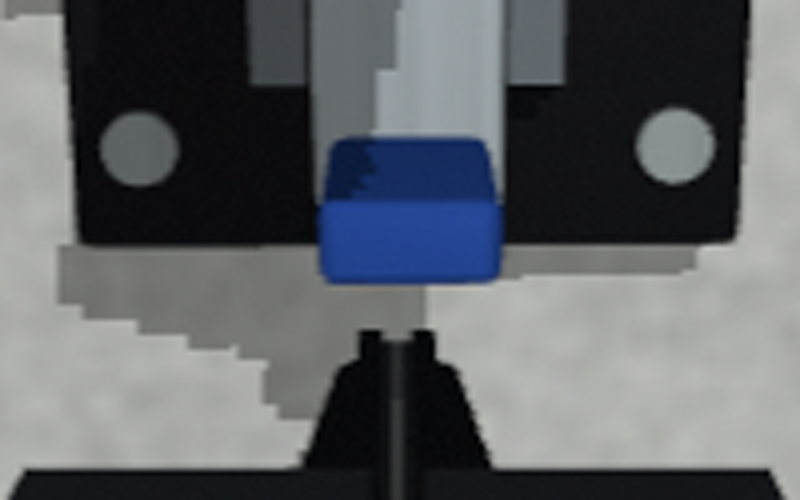

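View pics/s13.png

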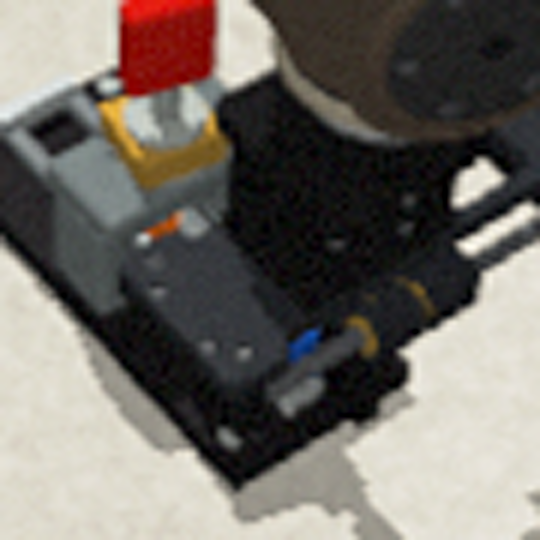

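```bash
python3 -m pendant '[0.01,0,0,0,1, 0.01,0,0,0,1, 0,0,0,0,1]'; python3 -m pendant '[0.004,0,0,0,1]'; python3 -m pendant '[0.004,0,0,0,1]'; python3 -m pendant '[0.004,0,0,0,1]'; python3 -m pendant '[0.004,0,0,0,1]'
```

```text
t: 28.8
eef_pos: [517.7, -103.0, 18.1]
tcp_rot: [3.141, 0.0, 1.537]
ft_force: [-0.4, -0.6, 0.4]
opening: 0.002
t: 28.92
eef_pos: [517.8, -101.7, 18.0]
tcp_rot: [3.141, 0.0, 1.537]
ft_force: [0.3, 0.3, 0.2]
opening: 0.003
t: 29.05
eef_pos: [517.8, -100.1, 17.9]
tcp_rot: [3.141, -0.0, 1.536]
ft_force: [-0.3, 0.9, 0.1]
opening: 0.001
t: 29.18
eef_pos: [517.9, -98.8, 17.9]
tcp_rot: [3.141, 0.0, 1.537]
ft_force: [-0.7, -8.8, -0.9]
opening: 0.003
t: 29.3
eef_pos: [518.2, -97.7, 17.9]
tcp_rot: [3.141, 0.001, 1.537]
ft_force: [-0.2, -7.7, -0.9]
opening: 0.006
```

```bash
python3 -m pendant '[0.004,0,0,0,1]'; python3 -m pendant '[0.004,0,0,0,1]'; python3 -m pendant '[0.004,0,0,0,1]'
python3 - <<'E'
from h import *
a=env.read_camera("top");cv2.imwrite("pics/t14.png",cv2.resize(a[170:240,220:340,::-1],None,fx=6,fy=6,interpolation=cv2.INTER_CUBIC))
E
```

```text
t: 29.42
eef_pos: [518.3, -96.2, 17.9]
tcp_rot: [3.141, 0.001, 1.537]
ft_force: [-1.3, -8.4, -0.8]
opening: 0.007
t: 29.55
eef_pos: [518.3, -94.6, 17.9]
tcp_rot: [3.141, 0.001, 1.537]
ft_force: [-0.5, -7.5, -1.5]
opening: 0.003
t: 29.68
eef_pos: [518.4, -93.0, 17.9]
tcp_rot: [3.141, 0.001, 1.537]
ft_force: [-0.5, -7.7, -1.8]
opening: 0.005
```

View pics/t14.png

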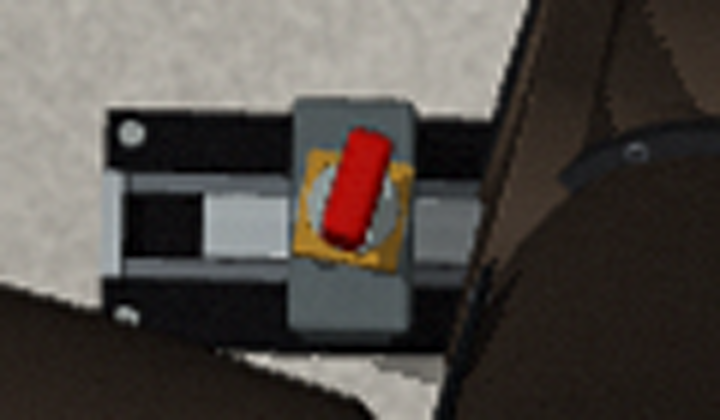

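```bash
python3 -m pendant '[-0.03,0,0,0,1, 0,0,-0.11,0,0, 0,0,-0.11,0,0, 0,0,-0.11,0,0, 0,0,-0.0955,0,0, 0.098,0,0,0,0, 0.098,0,0,0,0, 0.098,0,0,0,0, 0,0,0,0.0591,0, 0,0,0,0.0591,0]'
python3 -m pendant '[0,0,0,0.0591,0, 0,0,0,0.0591,0, 0,0,0,0.0591,0, 0,0,0,0.0591,0, 0,0,0,0.0591,0, 0,0,0,0.0591,0, 0,0,0,0.0591,0, 0,0,0,0.0591,0, 0,0,0,0,0]'
python3 - <<'E'
from h import *
im,m,W,s=wcam();print(s["eef_pos"],s["tcp_rot"])
cv2.imwrite("pics/w15.png",im[150:300,200:360,::-1].repeat(4,0).repeat(4,1))
E
```

```text
t: 30.98
eef_pos: [521.6, 13.5, 188.0]
tcp_rot: [-3.141, -0.0, 1.16]
ft_force: [-0.1, -0.5, 0.4]
opening: 0.5
t: 32.1
eef_pos: [521.6, 12.9, 188.0]
tcp_rot: [-3.141, 0.0, -0.319]
ft_force: [-0.3, -0.0, -0.4]
opening: 0.502
[521.63761316  12.9471066  188.02000183] [-3.14141099e+00  1.60932195e-04 -3.19362737e-01]
```

View pics/w15.png

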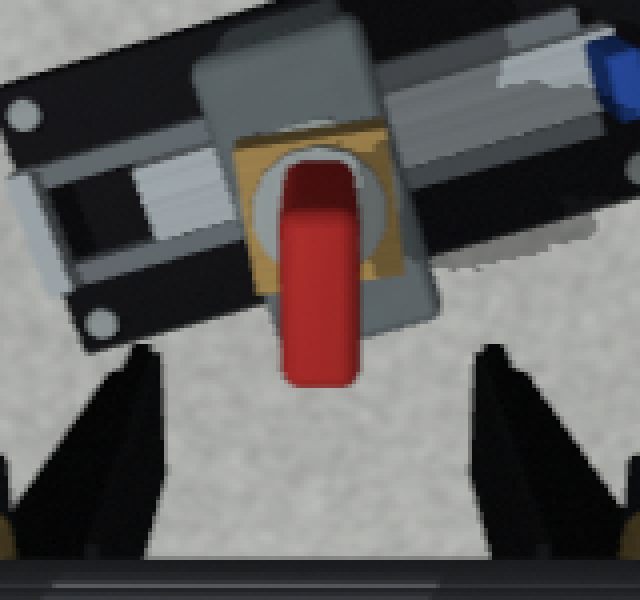

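```bash
python3 -m pendant '[0,0,0.06,0,0, 0,0,0.06,0,0, 0,0,0.032,0,0, 0,0,0,0,0, 0,0,0,0,1, 0,0,0,0,1, 0,0,0,0,1, 0,0,0,0,1]'; python3 q.py
python3 -m pendant '[0,0,0,-0.0318,1, 0,0,0,-0.0318,1, 0,0,0,-0.0318,1, 0,0,0,-0.0318,1, 0,0,0,0,1, 0,0,0,0,1]'; python3 q.py
python3 -m pendant '[0,0,0,0,0, 0,0,0,0,0, 0,0,0,0,0, 0,0,-0.022,0,0, 0,0,-0.043,0,0, 0,0,-0.043,0,0, 0,0,-0.043,0,0, 0,0,0,0,0]'
python3 - <<'E'
from h import *
im,m,W,s=wcam();print(s["eef_pos"],s["tcp_rot"])
cv2.imwrite("pics/w16.png",im[150:300,200:360,::-1].repeat(4,0).repeat(4,1))
E
```

```text
t: 33.15
eef_pos: [521.7, 13.2, 127.5]
tcp_rot: [3.142, -0.0, -0.32]
ft_force: [-0.8, -1.7, 2.1]
opening: 0.163
yaw -0.3201 F [-0.83 -1.68  2.14] M [-0.328  0.258  0.022] tau6 0.012 j6 1.79
t: 33.9
eef_pos: [521.9, 13.2, 127.5]
tcp_rot: [3.141, -0.001, 0.077]
ft_force: [0.5, -2.1, 3.3]
opening: 0.167
yaw 0.0772 F [ 0.51 -2.06  3.27] M [-0.516 -0.013 -0.023] tau6 -0.036 j6 1.392
t: 34.9
eef_pos: [522.2, 13.3, 188.9]
tcp_rot: [3.141, -0.003, 0.079]
ft_force: [-0.6, 0.1, -0.2]
opening: 0.498
[522.19022439  13.32135297 188.94652557] [ 3.14123301e+00 -2.59993973e-03  7.92693555e-02]
```

View pics/w16.png

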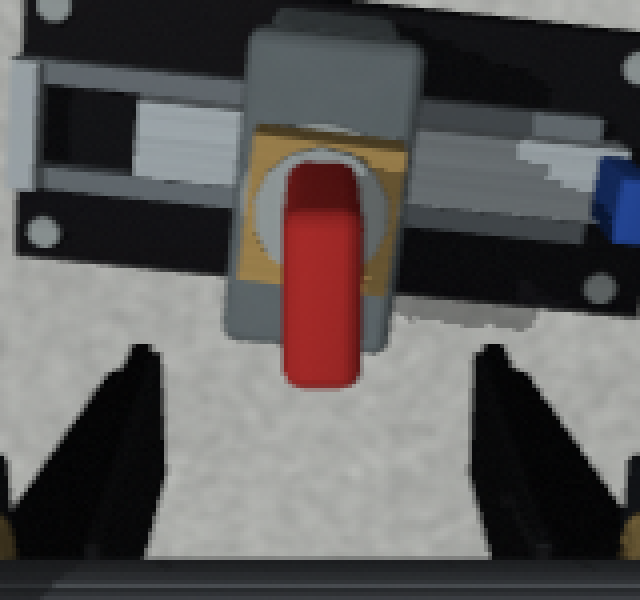

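```bash
python3 -m pendant '[0,0,0,-0.058,1, 0,0,0,-0.058,1, 0,0,0,-0.058,1, 0,0,0,-0.058,1, 0,0,0,-0.058,1, 0,0,0,-0.058,1, 0,0,0,-0.058,1, 0,0,0,-0.058,1, 0,0,0,0,1]'
python3 -m pendant '[-0.095,0,0,0,1, -0.095,0,0,0,1, -0.1,0,0,0,1, 0,0,0.11,0,1, 0,0,0.11,0,1, 0,0,0.11,0,1, 0,0,0.0975,0,1, 0,0,0,0,1, 0,0,0,0,1]'
python3 - <<'E'
from h import *
im,m,W,s=wcam();print(s["eef_pos"],s["tcp_rot"],s["ft_force"])
cv2.imwrite("pics/w17.png",im[:280,140:420,::-1].repeat(2,0).repeat(2,1))
E
```

```text
t: 36.08
eef_pos: [521.4, 13.4, 187.0]
tcp_rot: [-3.14, -0.0, 1.536]
ft_force: [-0.4, -0.0, -0.1]
opening: 0.001
t: 37.2
eef_pos: [518.2, -102.7, 17.6]
tcp_rot: [3.141, 0.0, 1.535]
ft_force: [0.4, -1.0, 0.1]
opening: 0.005
[ 518.23536855 -102.73134513   17.59545179] [3.14076464e+00 1.36758093e-04 1.53507302e+00] [ 0.37233434 -1.0434948   0.11986692]
```

View pics/w17.png

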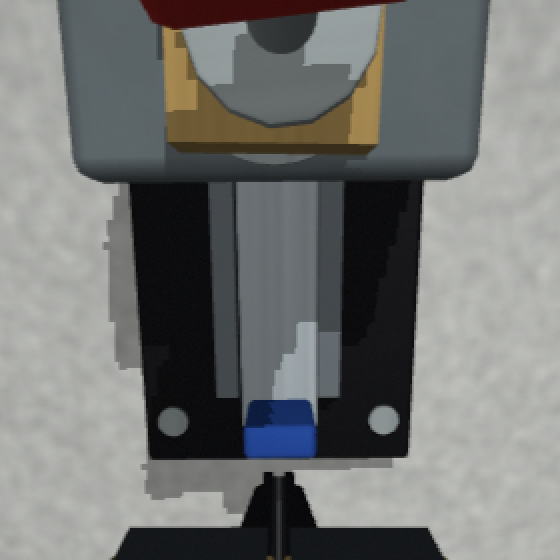

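```bash
python3 -m pendant '[0.01,0,0,0,1, 0.007,0,0,0,1, 0.004,0,0,0,1]'; python3 -m pendant '[0.004,0,0,0,1]'; python3 -m pendant '[0.004,0,0,0,1]'; python3 -m pendant '[0.004,0,0,0,1]'; python3 -m pendant '[0.004,0,0,0,1]'; python3 -m pendant '[0.004,0,0,0,1]'
```

```text
t: 37.62
eef_pos: [518.2, -94.0, 17.1]
tcp_rot: [3.141, 0.0, 1.537]
ft_force: [0.4, 1.0, 0.9]
opening: 0.007
t: 37.75
eef_pos: [518.3, -92.7, 16.8]
tcp_rot: [3.141, 0.0, 1.537]
ft_force: [-1.1, -7.4, 2.6]
opening: 0.009
t: 37.88
eef_pos: [518.6, -91.6, 16.9]
tcp_rot: [3.141, 0.001, 1.537]
ft_force: [-0.9, -8.3, 1.2]
opening: 0.006
t: 38.0
eef_pos: [518.7, -90.2, 16.8]
tcp_rot: [3.14, 0.001, 1.537]
ft_force: [-0.4, -7.6, 1.6]
opening: 0.004
t: 38.12
eef_pos: [518.7, -88.6, 16.9]
tcp_rot: [3.14, 0.001, 1.537]
ft_force: [-1.5, -6.7, 2.6]
opening: 0.003
t: 38.25
eef_pos: [518.8, -87.0, 16.9]
tcp_rot: [3.14, 0.001, 1.537]
ft_force: [-0.6, -7.7, 1.4]
opening: 0.003
```

```bash
python3 -m pendant '[-0.01,0,0,0,1, -0.04,0,0,0,1, 0,0,-0.1,0,1, 0,0,-0.11,0,1, 0,0,-0.11,0,1, 0,0,-0.11,0,1, -0.1,0,0,0,1, 0,0,0,0,1, 0,0,0,0,1]'
python3 - <<'E'
from h import *
im,m,W,s=wcam();print(s["t"],s["eef_pos"])
cv2.imwrite("pics/w18.png",im[:,:,::-1])
cv2.imwrite("pics/s18f.png",env.read_camera("side")[:,:,::-1])
a=cv2.imread("pics/s18f.png");cv2.imwrite("pics/s18.png",cv2.resize(a[170:280,230:350],None,fx=5,fy=5,interpolation=cv2.INTER_CUBIC))
for c in ("side","wrist"):
  for th in ("driver","gauge_tab","gauge"):
    print(c,th,[(np.round(d["xyz"],1).tolist(),round(d["confidence"],2)) for d in env.landmark_of(th,c)])
E
```

```text
t: 39.38
eef_pos: [515.8, -146.4, 188.2]
tcp_rot: [-3.141, -0.001, 1.536]
ft_force: [-0.8, 0.6, 0.5]
opening: 0.003
39.375 [ 515.84422105 -146.36941965  188.18944313]
side driver [([340.1, 218.6, 2.0], 0.96), ([524.1, 14.7, 81.0], 0.52)]
side gauge_tab [([518.7, -68.2, 42.9], 0.82)]
side gauge [([524.6, -0.2, 16.1], 0.93)]
wrist driver [([521.0, 13.4, 82.8], 0.77)]
wrist gauge_tab [([522.4, -70.3, 43.7], 0.91)]
wrist gauge [([522.3, 2.7, 13.1], 0.92)]
```

View pics/s18.png

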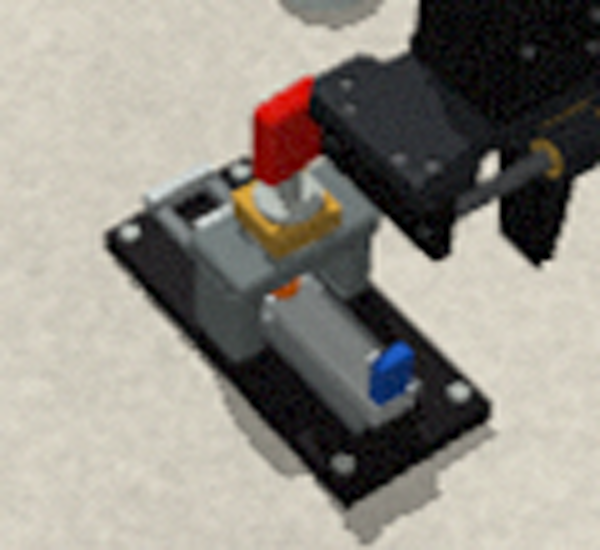

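View pics/w18.png

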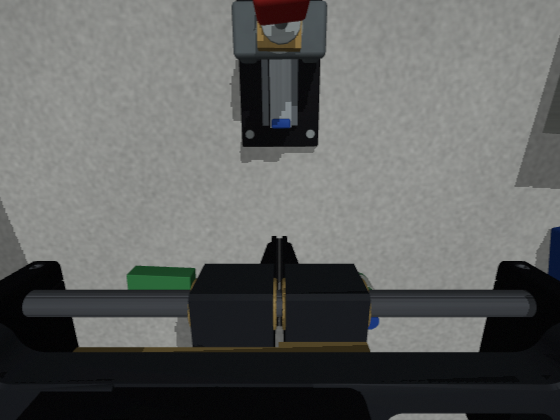

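View pics/s18f.png

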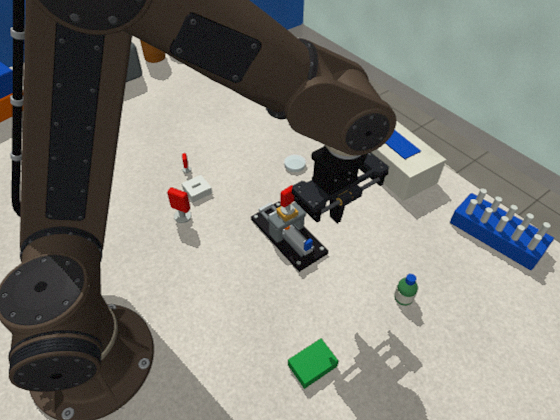

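The gauge slides (tab now at y≈-69), the driver stands with its collar on the head, and the bystanders look unmoved. The drag reads about 7.5 N raw, or about 6.4 N once corrected for the finger's vertical push. That's a little above the wanted 5–6 N, so I'll ease the screw back about 0.09 rad and test again.

```bash
python3 -m pendant '[0.1,0,0,0,0, 0.1,0,0,0,0, 0.1,0,0,0,0, 0.099,0,0,0,0, 0,0,0,0.058,0, 0,0,0,0.058,0, 0,0,0,0.058,0, 0,0,0,0.058,0, 0,0,0,0.058,0, 0,0,0,0.058,0]'
python3 -m pendant '[0,0,0,0.058,0, 0,0,0,0.058,0, 0,0,0,0,0]'
python3 - <<'E'
from h import *
im,m,W,s=wcam();print(s["eef_pos"],s["tcp_rot"])
cv2.imwrite("pics/w19.png",im[150:300,200:360,::-1].repeat(4,0).repeat(4,1))
E
```

```text
t: 41.02
eef_pos: [521.6, 13.5, 188.6]
tcp_rot: [-3.142, -0.0, 0.438]
ft_force: [0.2, -0.2, -0.1]
opening: 0.498
t: 41.4
eef_pos: [521.6, 13.5, 188.6]
tcp_rot: [-3.141, -0.0, 0.081]
ft_force: [-0.2, 1.4, -0.4]
opening: 0.503
[521.644567    13.46054507 188.60766055] [-3.14148806e+00 -1.28095789e-05  8.07656188e-02]
```

View pics/w19.png

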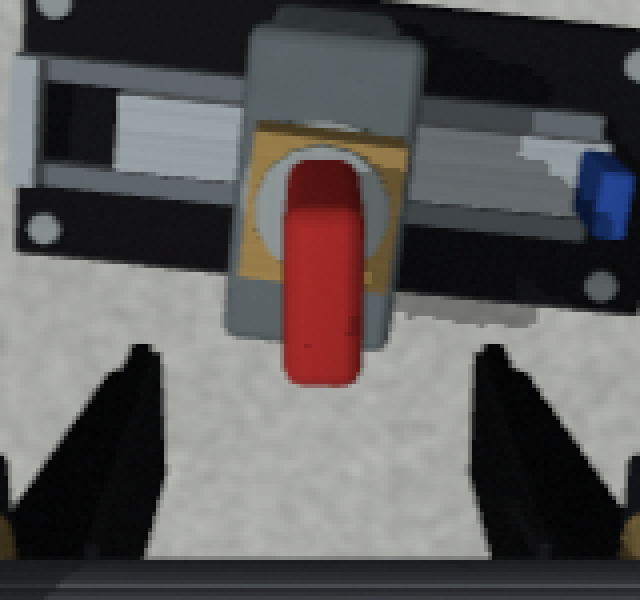

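```bash
python3 -m pendant '[0,0,0.06,0,0, 0,0,0.06,0,0, 0,0,0.033,0,0, 0,0,0,0,0, 0,0,0,0,1, 0,0,0,0,1, 0,0,0,0,1, 0,0,0,0,1]'; python3 q.py
python3 -m pendant '[0,0,0,-0.0145,1, 0,0,0,-0.0145,1, 0,0,0,0,1, 0,0,0,0,1]'; python3 q.py
python3 -m pendant '[0,0,0,0,0, 0,0,0,0,0, 0,0,0,0,0, 0,0,-0.022,0,0, 0,0,-0.043,0,0, 0,0,-0.043,0,0, 0,0,-0.043,0,0, 0,0,0,-0.055,1, 0,0,0,-0.055,1, 0,0,0,-0.055,1]'
python3 -m pendant '[0,0,0,-0.055,1, 0,0,0,-0.055,1, 0,0,0,-0.055,1, 0,0,0,-0.055,1, 0,0,0,-0.05,1, 0,0,0,0,1]'
```

```text
t: 42.45
eef_pos: [521.8, 13.3, 127.7]
tcp_rot: [3.141, -0.001, 0.08]
ft_force: [0.9, -1.6, 1.8]
opening: 0.166
yaw 0.0795 F [ 0.87 -1.6   1.77] M [-0.299  0.173 -0.085] tau6 -0.015 j6 1.39
t: 42.95
eef_pos: [521.8, 13.2, 127.6]
tcp_rot: [3.141, -0.0, 0.17]
ft_force: [0.7, -2.0, 4.0]
opening: 0.166
yaw 0.1695 F [ 0.65 -2.04  3.95] M [-0.502  0.298  0.014] tau6 -0.019 j6 1.3
t: 44.2
eef_pos: [521.7, 13.4, 188.5]
tcp_rot: [3.141, -0.001, 0.694]
ft_force: [0.2, -0.5, -1.4]
opening: 0.241
t: 44.95
eef_pos: [521.7, 13.3, 188.3]
tcp_rot: [3.141, -0.0, 1.536]
ft_force: [-0.2, 0.1, -0.7]
opening: 0.003
```

```bash
python3 -m pendant '[-0.092,0,0,0,1, -0.092,0,0,0,1, -0.095,0,0,0,1, 0,0,0.11,0,1, 0,0,0.11,0,1, 0,0,0.11,0,1, 0,0,0.097,0,1, 0,0,0,0,1]'
python3 -m pendant '[0.01,0,0,0,1, 0.007,0,0,0,1, 0,0,-0.001,0,1]'; python3 -m pendant '[0.004,0,0,0,1]'; python3 -m pendant '[0.004,0,0,0,1]'; python3 -m pendant '[0.004,0,0,0,1]'; python3 -m pendant '[0.004,0,0,0,1]'; python3 -m pendant '[0.004,0,0,0,1]';python3 -m pendant '[0.004,0,0,0,1]'
```

```text
t: 45.95
eef_pos: [516.8, -97.9, 15.4]
tcp_rot: [-3.137, -0.001, 1.534]
ft_force: [0.4, -0.6, 0.6]
opening: 0.005
t: 46.32
eef_pos: [518.6, -91.2, 18.6]
tcp_rot: [3.14, 0.0, 1.537]
ft_force: [-0.7, -0.5, 0.5]
opening: -0.0
t: 46.45
eef_pos: [518.5, -89.9, 18.1]
tcp_rot: [3.14, 0.0, 1.537]
ft_force: [0.4, -0.0, -0.6]
opening: 0.004
t: 46.58
eef_pos: [518.3, -88.1, 17.6]
tcp_rot: [3.141, 0.0, 1.537]
ft_force: [-1.0, 0.3, 0.6]
opening: 0.004
t: 46.7
eef_pos: [518.4, -86.7, 17.5]
tcp_rot: [3.141, 0.0, 1.537]
ft_force: [-0.4, -6.6, 2.3]
opening: 0.005
t: 46.82
eef_pos: [518.4, -85.5, 17.5]
tcp_rot: [3.141, 0.001, 1.537]
ft_force: [-1.0, -6.5, 1.9]
opening: 0.004
t: 46.95
eef_pos: [518.4, -84.0, 17.5]
tcp_rot: [3.141, 0.001, 1.537]
ft_force: [-1.4, -6.4, 1.6]
opening: 0.005
t: 47.08
eef_pos: [518.5, -82.4, 17.5]
tcp_rot: [3.141, 0.001, 1.537]
ft_force: [-1.9, -7.3, 1.9]
opening: 0.005
```

```bash
python3 -m pendant '[-0.01,0,0,0,1, -0.04,0,0,0,1, 0,0,-0.1,0,1, 0,0,-0.11,0,1, 0,0,-0.11,0,1, 0,0,-0.11,0,1, -0.1,0,0,0,1, 0,0,0,0,1, 0,0,0,0,1, 0,0,0,0,1]'
python3 - <<'E'
from h import *
cv2.imwrite("pics/s20f.png",env.read_camera("side")[:,:,::-1])
a=cv2.imread("pics/s20f.png");cv2.imwrite("pics/s20.png",cv2.resize(a[170:280,230:350],None,fx=5,fy=5,interpolation=cv2.INTER_CUBIC))
for c,ths in (("side",("driver","gauge_tab","gauge","dish","reagent","slide_box")),):
  for th in ths:
    print(c,th,[(np.round(d["xyz"],1).tolist(),round(d["confidence"],2)) for d in env.landmark_of(th,c)])
E
```

```text
t: 48.32
eef_pos: [516.2, -141.3, 189.0]
tcp_rot: [-3.141, -0.001, 1.537]
ft_force: [0.5, 0.2, 0.1]
opening: 0.006
side driver [([342.2, 218.5, 2.1], 0.92), ([523.9, 14.8, 80.6], 0.72), ([438.8, 370.0, -0.7], 0.49)]
side gauge_tab [([522.5, -62.4, 42.3], 0.83), ([520.3, 11.2, -1.0], 0.16)]
side gauge [([526.2, 2.2, 16.2], 0.86)]
side dish [([702.7, 197.3, 0.1], 0.56)]
side reagent [([614.1, -294.1, 1.1], 0.6), ([521.5, 12.7, 3.8], 0.17)]
side slide_box [([347.5, -289.4, -2.9], 0.96), ([521.2, 17.1, 92.1], 0.43)]
```

View pics/s20.png

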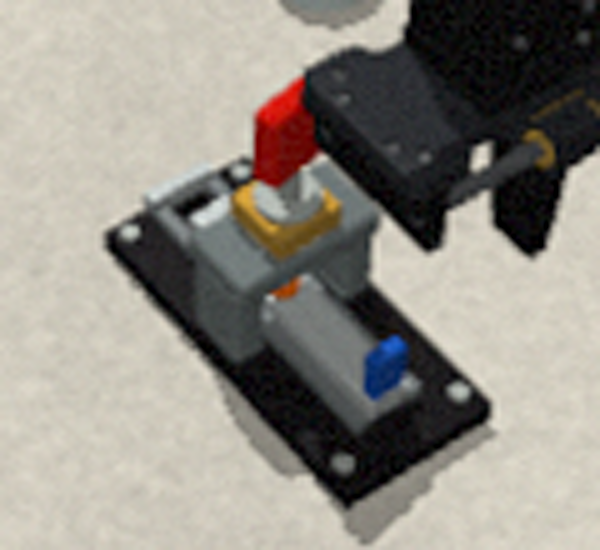

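The picture shows the driver upright at (285,140) with its collar on the head, the gauge flat, and the arm clear. The bystanders are where they began.

```bash
python3 -c "
from cell import env
print(env.job_done())"
```

```text
the job is handed in; nothing more can be done
None
```

The job is handed in at about 48.6 s of the 72 s; no verdict comes back. I took the red driver from its stand, seated it in the screw (collar on the head, about 6 N), and turned the screw to about 1.7 rad. I then eased it back in two steps to an estimated 1.5 rad. I proved each setting by sliding the gauge, about 18 mm in all by the side camera.

**Final drag:** it read 6.4–7.3 N raw. About 1 N of that comes from the finger pressing down on the tab, so the true drag is about 5.6 N. That puts the foot force at about 4 N (2.8–5.8 N over the possible friction range).

**Last pictures:** the driver stands upright with its collar on the screw head, and the gauge lies flat under the foot. Dish, bottle and slide box are within about 4 mm of where they began, which is the detector's accuracy.

**What went wrong:**
- **Drag tests that missed the tab:** the fingers seem to end about 23 mm short of the stated TCP. My first two drag tests passed over the tab without moving the gauge, and I misread the first as "foot clear".
- **Screw turned on blind:** I turned on from about 1.17 to 1.7 rad without a valid drag reading. The worst case there was about 14 N, just under the 15 N limit. The first real test showed about 8 N of drag, or about 6 N on the foot.
- **Small disagreement:** the last 0.09 rad of easing lowered the drag by about 0.8 N, where about 1.3 N was expected. That is within the sensor noise.

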